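# Lock the stop-post nut of a punching die set with its jam nut

## Task

The lower nut on the die set's stop post is set to the right height; lock it there with the jam nut above it. Slide the short spanner onto the lower nut with its handle lying along the near guide pillar, so that the pillar keeps nut and spanner from turning, and leave it there while you turn the jam nut clockwise (seen from above) with the long spanner until it seats on the washer and then about 20 degrees more: firmly tight, not over-tightened, and the lower nut must not be dragged round with it. Then take the long spanner off and lay it flat on the bench; leave the short one on its nut for the torque check, and do not knock over the flask.

Things in the scene. Friction and masses are not known exactly. Their poses are not given: they have to be found in the camera images.
- die_set: Lower half of a disc-punching die set, fixed to the bench: grey plate 205 x 250 x 18 mm (own x -65 to +140, y -129 to +121 mm). Origin: axis of the vertical threaded stop post (20 mm thick, top 86 mm up) at bench level. On the post from below: round boss 58 mm across (top 30 mm up), lower nut, thin washer, jam nut. A second pillar like the near one stands at x +108, y -95 mm.
- pillar_near (a point): Near guide pillar's axis, 34 mm up (die set x +24, y +100 mm): 20 mm thick, top 78 mm up, on a flange 42 mm across, top 30 mm up, level with the boss. With its handle along the die set's +y the short spanner on the lower nut lies flat on boss and flange, its edge 4 mm from this pillar, which then stops it turning clockwise.
- setting_nut_mid (a point): Centre of the lower hex nut, on the post's axis: 30 mm across flats, 16 mm thick, from 30 to 46 mm up. Axes parallel to the die set's at the start; two flats face its +x and -x, so a spanner fits with its handle along y. It turns at 0.25 N m: unless held, the jam nut drags it round once seated. A spanner has 5 to 10 degrees of play on it under load.
- jam_nut_mid (a point): Centre of the upper, thinner hex nut: 30 mm across flats, 12 mm thick, 48 to 60 mm up when seated. A spanner's handle fits along 55 degrees counter-clockwise of its x axis and every 60 degrees on. Starts unscrewed 15 to 40 degrees (4 mm a turn, right-hand). It runs at 0.1 N m; seated, tightening starts at 0.48 N m and rises 0.013 N m a degree (0.74 N m at 20 degrees).
- short_grip (a point): Shorter steel open-ended spanner, 221 mm long, flat, 8 mm thick, hole near the handle's end, 180 g. Point half-way up the handle (20 mm wide), 145 mm behind the jaw centre, 41 mm before the handle's end. x axis along the spanner to the jaws, z up. Centre of mass 77 mm behind the jaw centre.
- short_jaw (a point): Jaw centre of the short spanner, half-way up; axes as short_grip. A nut's centre lies here when fully home. Jaws 31.5 mm apart, head 64 mm wide; jaw tips 23 mm ahead of this point, throat 18 mm behind it.
- long_grip (a point): Longer steel open-ended spanner, 267 mm long, flat, 8 mm thick, no hole, 250 g. Point half-way up the handle (22 mm wide), 140 mm behind the jaw centre, 92 mm before the handle's end. x axis along the spanner to the jaws, z up. Centre of mass 101 mm behind the jaw centre.
- long_jaw (a point): Jaw centre of the long spanner, half-way up; axes as long_grip; jaws and head the same as the short one's.
- short_spanner: The short spanner; origin on its underside, below short_grip; x to the jaws.
- long_spanner: The long spanner; origin on its underside, below long_grip; x to the jaws.
- jam_nut: The jam nut; origin 6 mm below jam_nut_mid, same axes.
- gel_flask: Small conical flask of pink solution, 51 mm wide, 76 mm high, standing behind the work to the left. Origin under its centre.
Things that resemble listed ones, but are neither listed nor needed, are in the scene too. Leave any blue or purple look-alike of the gel_flask alone.

How it is judged:
By the outcome, as a careful person would: the job done as asked, in the order asked, and still so for the second after the job is handed in, with the robot touching nothing.
It also fails if it takes over 67 s, if anything falls off the work surface, if the arm or the gripper's body presses on something with over 40 N, if the wrist force passes 120 N, or if a joint passes its speed limit or range.

## Robot

A 6-joint arm with a two-finger parallel gripper is mounted at the origin on a cart in front of the work surface, level with it; the furniture and walls round the work are solid. World frame = base frame: x ahead of the robot, y to its left, z up, the work surface at z = 0. Lengths are in mm, angles in rad, forces in N, time in s.
With the tool pointing down it reaches from about 350 to 775 mm from the base axis. Payload 7.3 kg.
Tool frame: the origin (TCP) lies midway between the tips of the shut fingers; the grasp point (between the pads) lies 19 mm behind it; z points along the fingers, y is the line along which they close (so a half turn about z gives the same grasp; the last joint's range is limited). The gripper opens to 92 mm and grips with 3 to 60 N. Pads are 19 mm wide; open, the fingers measure 130 mm over their backs; the gripper's body (75 mm by 190 mm) begins 47 mm behind the grasp point.
Start: joints at [1.137, 0.342, 1.524, -0, 1.275, -0.146], TCP at [149.004, 503.435, 187.641] pointing down, gripper open.
Joint ranges: [-2.53, 2.53], [-0.77, 2.02], [0.04, 2.7], [-1, 4.14], [0.28, 2.66], [-3.11, 3.11]. Speed limits (rad/s): [2.57, 2.57, 3.14, 3.14, 3.14, 3.14].

## Interface

Orientations are given as [roll, pitch, yaw] about the fixed x, y, z axes, in that order (R = Rz(yaw) Ry(pitch) Rx(roll)).
In Python, from plant import bot gives the robot as it stands.
- The arm moves only by the tool jog_arm, never from a script. Its arguments are lists of equal length, an entry for each row: "dp": the shift along the tool's x, y, z in m, a list of three; "twist": the turn about the tool's z in degrees. A call has 1 to 10 rows; each row shifts and turns the commanded pose from where the row before left it, along the tool's axes as they then stand; what a row does not reach is not made up. A row lasts 1/8 s, in which the tool goes at most 62.5 mm and 10.7 degrees, less where a joint would pass 70% of its speed; a pose out of reach is approached as far as the arm can. A call is refused whole if a number of a shift passes 0.0625 or a number of a turn 10.7, either way. A call with a gripper value outside its range is refused whole. "jaw" is the finger opening in m, from 0 to 0.0918, set as the call begins (left out, the last holds). The fingers move at their own pace and stop on an object; the grip force is fixed at half the most. Time passes only in rows, so rows that do not move let the fingers close. It gives the time, the measured TCP pose, the force, the opening and the grip force at its end, in the units of the state.
- bot.get_obs(): the state, without advancing time (a new reading comes with each control period).
- bot.capture(name): name is "side" or "top" or "wrist"; returns the picture (384x512x3 uint8, blue, green, red); there is no depth.
- bot.camera_params(name): a dict with "fx", "fy", "cx", "cy" (pixels), "R" (3x3) and "t" (3): a world point X has camera coordinates R X + t. Camera axes: x right, y down, z forward; pixel columns grow to the right and rows downward; lengths in mm; the calibration is good to about 2 mm. A picture is of the moment at which its call begins: read the wrist's pose just before it. camera_params takes no time and is no camera call; for the wrist camera it gives the pose at the moment of the call.
- bot.close_job(): hands the job in; it is judged then, once.
Trained networks look in the newest picture that a camera, given by its name, has taken for a name from the list of things; names that differ only in an ending like _2 or _b are one class to them, and where a whole thing is asked for, a point or a joint stands for the part that bears it (a point fixed in the world has none). Each returns a list of dicts, best first, with "confidence" (0 to 1); they miss things now and then, are a little off and sometimes report something else, mostly with a low value. They report only what shows in the picture. A call takes as long as a camera call. They do not tell look-alikes from the thing itself.
- bot.find_in(camera, label): "bbox" ([centre column, centre row, width, height] in pixels, round what is visible of it).
- bot.masks_of(camera, label): "pixels" (384x512 bool, what is visible of it) and "bbox" ([centre column, centre row, width, height] in pixels, round what is visible of it).
The state is a dict: "time": time; "joint_positions": joint angles; "dq": joint speeds; "tau": joint torques, N m; "tool_pos": TCP position; "tcp_rot": TCP orientation; "contact_force": force on the tool from outside, world axes, zero at the start; "moment": the same for the moment, N m; "grip_width": finger opening in mm; "finger_force": force on a finger pad.
Only numpy, scipy, OpenCV 4.12 (cv2) and the standard library are available. Lean on these libraries where they do the work, as an engineer would, in place of code of your own. Each camera call takes 0.05 s, during which the arm holds its last target. There are 200 camera calls.

## Working session

There is one attempt and no reset: what is moved stays moved. The work goes in short steps, Python scripts to look and compute and a tool call to move; the robot and the scene stay as the last step left them, time stands still between calls to the robot, and variables do not carry over. Pictures are saved under pics/ and viewed, at most 10 in all, crops included, and the job is handed in when it is done.

Besides the shell and the picture viewer there is one more tool, called after "Emit:" as name(argument=value, ...), one argument or row to a line, values as JSON. jog_arm: Moves the arm, as the interface text tells. Its arguments: {"type":"object","properties":{"dp":{"type":"array"},"twist":{"type":"array"},"jaw":{"type":"number"}},"required":["dp","twist"]}

```bash
ls; mkdir -p pics; python3 - <<'E'
from plant import bot
import cv2,numpy as np
o=bot.get_obs(); print({k:np.round(v,3) for k,v in o.items()})
ims=[]
for c in ("top","side"):
    im=bot.capture(c); cv2.imwrite(f"pics/{c}0.png",im)
    p=bot.camera_params(c); print(c,p)
    for l in ("die_set","short_spanner","long_spanner","jam_nut","gel_flask","short_jaw","long_jaw","short_grip","long_grip","pillar_near"):
        print(l,[(np.round(d["bbox"]).astype(int).tolist(),round(d["confidence"],2)) for d in bot.find_in(c,l)][:4])
E
```

```text
pics
{'time': np.float64(0.0), 'joint_positions': array([ 1.137,  0.343,  1.525, -0.   ,  1.275, -0.146]), 'dq': array([ 0.001, -0.001, -0.   ,  0.003,  0.001,  0.   ]), 'tau': array([-2.0000e-03, -4.3125e+01, -2.4422e+01,  7.1000e-02,  5.6000e-02,
       -0.0000e+00]), 'tool_pos': array([148.801, 502.965, 186.947]), 'tcp_rot': array([-3.14 , -0.   ,  2.854]), 'contact_force': array([ 0.125, -0.089,  0.777]), 'moment': array([-0.03 , -0.006,  0.063]), 'finger_force': np.float64(0.0), 'grip_width': np.float64(91.707)}
top {'fx': 446.15146930162064, 'fy': 446.15146930162064, 'cx': 252.40787856274721, 'cy': 192.35399693907507, 'R': array([[-0.02847956, -0.99953369, -0.01101466],
       [-0.98840367,  0.02980323, -0.14889575],
       [ 0.14915459,  0.00664644, -0.98879155]]), 't': array([  29.59498538,  594.59534026, 1199.02648371])}
die_set []
short_spanner [([374, 214, 28, 70], 0.65)]
long_spanner [([149, 225, 21, 89], 0.79)]
jam_nut [([265, 200, 12, 10], 0.37)]
gel_flask [([196, 165, 18, 19], 0.75), ([201, 133, 16, 21], 0.64), ([167, 150, 13, 18], 0.6)]
short_jaw [([374, 211, 33, 77],
[... 316 characters left out ...]
5374685387, 'R': array([[-0.99647689,  0.07883798,  0.02860737],
       [ 0.00213396,  0.36482437, -0.93107391],
       [-0.08384065, -0.92773259, -0.36370729]]), 't': array([ 587.84626647,   56.02223409, 1389.1284405 ])}
die_set [([250, 207, 85, 55], 0.78), ([257, 202, 12, 8], 0.39)]
short_spanner [([263, 178, 59, 10], 0.73)]
long_spanner [([291, 272, 112, 20], 0.97)]
jam_nut [([257, 195, 6, 6], 0.44)]
gel_flask [([182, 226, 23, 32], 0.79), ([199, 249, 23, 39], 0.55)]
short_jaw [([260, 177, 58, 6], 0.49)]
long_jaw [([288, 272, 116, 14], 0.68)]
short_grip [([264, 179, 56, 11], 0.53), ([291, 270, 114, 18], 0.29)]
long_grip [([294, 271, 111, 19], 0.88)]
pillar_near [([246, 206, 87, 63], 0.57)]
```

```bash
python3 - <<'E'
import cv2
im=cv2.imread("pics/top0.png"); cv2.imwrite("pics/top0c.png",cv2.resize(im[110:300,110:430],None,fx=2.5,fy=2.5,interpolation=3))
im=cv2.imread("pics/side0.png"); cv2.imwrite("pics/side0c.png",cv2.resize(im[130:330,120:400],None,fx=2.8,fy=2.8,interpolation=3))
E
```

```text
(no output)
```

View pics/top0c.png

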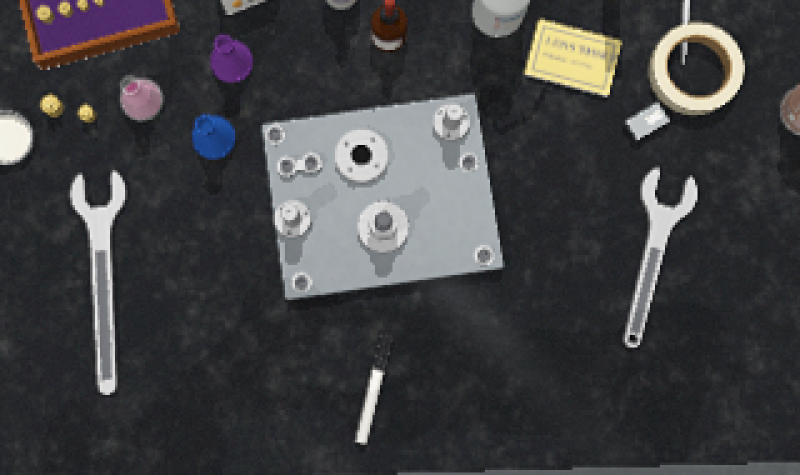

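View pics/side0c.png

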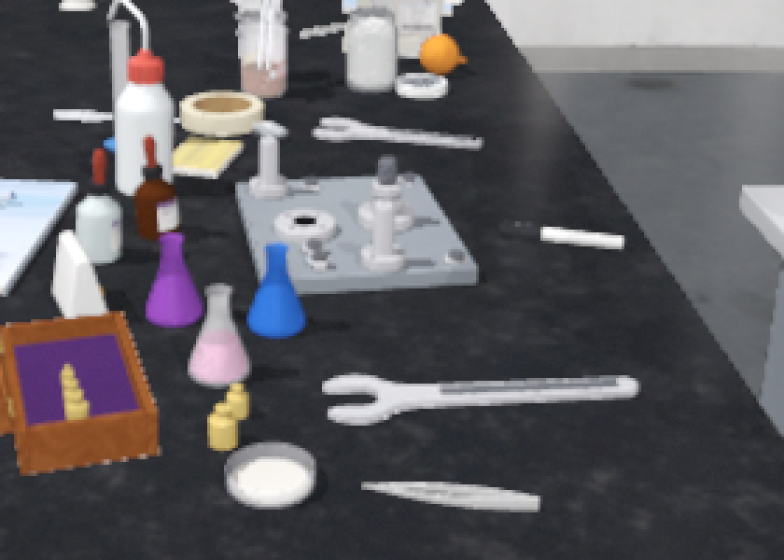

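Top view (full-image pixels): the long spanner (no hole) is at (149,225) and the short one (hole) is at (374,214). The post is at (263,199), the near pillar at (227,195) and the far pillar at (290,158). The flasks are pink (166,149), blue (195,164) and purple (202,134).
What could be mistaken: the two spanners for each other (told apart by the hole and the length), and the two pillars (the near one is to the left). I choose the right-hand spanner at (374,214) as the short one.

```bash
cat > h.py <<'E'
from plant import bot
import cv2,numpy as np
def ray(p,u,v):
    d=p["R"].T@np.array([(u-p["cx"])/p["fx"],(v-p["cy"])/p["fy"],1]); c=-p["R"].T@p["t"]; return c,d
def onz(p,u,v,z):
    c,d=ray(p,u,v); return c+d*(z-c[2])/d[2]
def proj(p,X):
    q=(p["R"]@np.atleast_2d(X).T).T+p["t"]; return np.c_[p["fx"]*q[:,0]/q[:,2]+p["cx"],p["fy"]*q[:,1]/q[:,2]+p["cy"]]
def tool():
    o=bot.get_obs(); r,pi,y=o["tcp_rot"]
    Rz=np.array([[np.cos(y),-np.sin(y),0],[np.sin(y),np.cos(y),0],[0,0,1]])
    Rx=np.array([[1,0,0],[0,np.cos(r),-np.sin(r)],[0,np.sin(r),np.cos(r)]])
    return o,np.array(o["tool_pos"]),Rz@Rx
def pca(p,m,z):
    v,u=np.nonzero(m); X=np.array([onz(p,a,b,z)[:2] for a,b in zip(u,v)])
    mu=X.mean(0); w,V=np.linalg.eigh(np.cov((X-mu).T)); a=V[:,1]; 
    if a[0]<0:a=-a
    s=(X-mu)@a; return mu,a,s.min(),s.max(),X
E
python3 - <<'E'
from h import *
p=bot.camera_params("top"); im=bot.capture("top")
for l in("short_spanner","long_spanner"):
    d=bot.masks_of("top",l)
    for k in d[:2]:
        mu,a,s0,s1,X=pca(p,k["pixels"],8); print(l,round(k["confidence"],2),k["pixels"].sum(),mu.round(1),"ang",np.degrees(np.arctan2(a[1],a[0])).round(1),"ends",(mu+a*s0).round(),(mu+a*s1).round(), round(s1-s0))
c=lambda x,y,z:onz(p,110+x/2.5,110+y/2.5,z).round(0)
print("post top",c(383,217,86),"near pillar",c(290,210,78),"far",c(452,114,78),"flask",c(140,108,0))
print("plate corners",[c(*q,18) for q in((263,124),(473,95),(503,268),(287,298))])
w=bot.camera_params("wrist"); o,P,R=tool(); print("wrist cam",(-w["R"].T@w["t"]).round(1),"in tool",(R.T@(-w["R"].T@w["t"]-P)).round(1),"axes in tool\n",(w["R"]@R).round(3),w["fx"],w["cx"],w["cy"])
E
```

```text
short_spanner 0.78 651 [ 538.1 -324. ] ang -18.1 ends [ 434. -290.] [ 624. -352.] 200
long_spanner 0.76 847 [533.4 304.4] ang 2.3 ends [397. 299.] [647. 309.] 251
post top [576. -17.  86.] near pillar [588.  84.  78.] far [689. -96.  78.] flask [726. 263.   0.]
plate corners [array([698., 117.,  18.]), array([ 725., -126.,   18.]), array([ 523., -151.,   18.]), array([497.,  93.,  18.])]
wrist cam [ 79.9 522.8 386.1] in tool [  71.8   -1.  -198.5] axes in tool
 [[-0.001  1.    -0.   ]
 [-0.963 -0.001 -0.27 ]
 [-0.27  -0.     0.963]] 308.5639796321032 254.32096276868995 189.97778969434853
```

Emit:
jog_arm(
  dp=[
    [-0.0465,-0.0315,0],
    [-0.0465,-0.0315,0],
    [-0.0465,-0.0315,0],
    [-0.0465,-0.0315,0],
    [-0.0465,-0.0315,0],
    [-0.0465,-0.0315,0],
    [-0.0465,-0.0315,0],
    [-0.0465,-0.0315,0],
    [-0.0465,-0.0315,0],
    [-0.0465,-0.0315,0],
  ],
  twist=[0,0,0,0,0,0,0,0,0,0],
)

```text
time: 2.5
tool_pos: [506.5, 67.8, 187.8]
tcp_rot: [3.141, 0.0, 2.853]
contact_force: [1.2, 0.1, 1.8]
grip_width: 91.9
finger_force: 0.0
```

Emit:
jog_arm(
  dp=[
    [-0.0465,-0.0315,0],
    [-0.0465,-0.0315,0],
    [0,0,0],
    [0,0,0],
    [0,0,0],
    [0,0,0],
    [0,0,0],
    [0,0,0],
    [0,0,0],
    [0,0,0],
  ],
  twist=[0,0,9.6,9.6,9.6,9.6,9.6,9.6,9.6,0],
)

```text
time: 3.75
tool_pos: [576.8, -17.4, 187.6]
tcp_rot: [-3.142, -0.0, 1.682]
contact_force: [0.2, -0.5, -0.3]
grip_width: 91.6
finger_force: 0.0
```

```bash
python3 - <<'E'
from h import *
o,P,R=tool(); print(P.round(1),np.degrees(o["tcp_rot"]).round(2),o["joint_positions"].round(2),o["time"])
w=bot.camera_params("wrist"); im=bot.capture("wrist"); cv2.imwrite("pics/w1.png",im); np.savez("w1.npz",**w)
for l in("jam_nut","die_set","pillar_near"):
    print(l,[(np.round(d["bbox"],1).tolist(),round(d["confidence"],2)) for d in bot.find_in("wrist",l)][:3])
for n,x,y,z in(("post",0,0,86),("near",24,100,78),("far",108,-95,78)):
    a=np.radians(6.3); X=np.array([576+x*np.cos(a)-y*np.sin(a),-17+x*np.sin(a)+y*np.cos(a),z]); print(n,proj(w,X).round(1))
cv2.imwrite("pics/w1b.png",cv2.resize(im,(800,600),interpolation=cv2.INTER_CUBIC))
E
```

```text
[576.8 -17.4 187.6] [-1.80e+02 -1.00e-02  9.64e+01] [-0.16  0.44  1.38  0.    1.33 -0.27] 3.75
jam_nut [([251.3, 168.9, 29.0, 26.6], 0.54)]
die_set [([286.1, 154.2, 184.5, 204.9], 0.81)]
pillar_near [([287.2, 156.8, 184.5, 196.1], 0.66)]
post [[253.2 177.2]]
near [[278.9  71.2]]
far [[350.8 259.3]]
```

View pics/w1b.png

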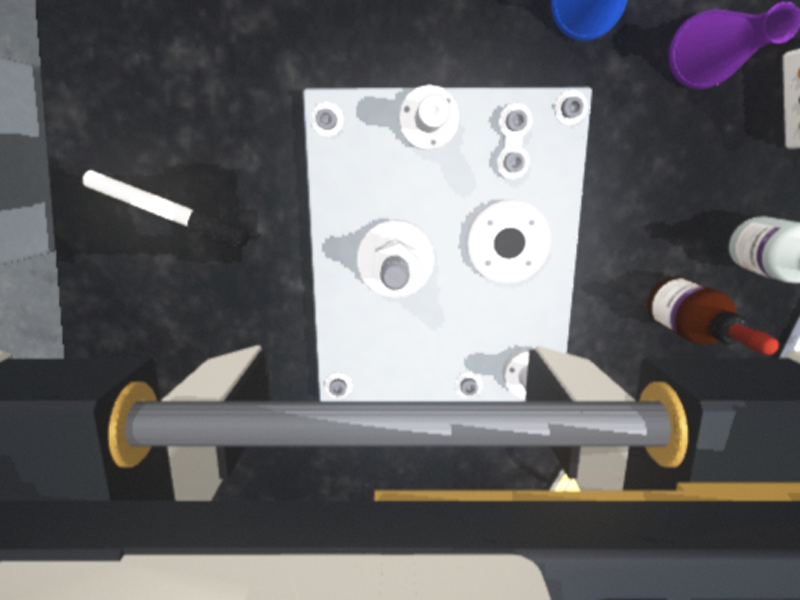

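The wrist picture shows the post top at (253,174), the near pillar top at (277,70) and the plate corners at (195,56) and (378,56). All agree with the prediction within 3 mm.

```bash
python3 - <<'E'
import cv2,numpy as np
im=cv2.imread("pics/w1.png")
a=cv2.resize(im[130:210,210:300],None,fx=6.6,fy=6.6,interpolation=cv2.INTER_CUBIC)   # nut
b=cv2.resize(im[40:100,180:400],None,fx=3.6,fy=3.6,interpolation=cv2.INTER_CUBIC)[:, :]
a=np.clip((a.astype(float)-60)*1.3,0,255).astype(np.uint8)
cv2.imwrite("pics/w1n.png",a)
g=cv2.cvtColor(im,cv2.COLOR_BGR2GRAY).astype(float)
def edge(line): 
    d=np.abs(np.diff(line)); k=d.argmax(); s=slice(max(k-2,0),k+3); return (d[s]*(np.arange(len(d))[s]+.5)).sum()/d[s].sum()
for r in (65,100,130,190,230): print("left edge row",r,round(185+edge(g[r,185:215]),2),"right",round(355+edge(g[r,355:390]),2))
for c in (205,225,235,300,350,372): print("top edge col",c,round(45+edge(g[45:68,c]),2))
E
```

```text
left edge row 65 194.16 right 377.57
left edge row 100 196.03 right 374.4
left edge row 130 197.41 right 371.53
left edge row 190 200.73 right 365.59
left edge row 230 203.01 right 377.0
top edge col 205 56.29
top edge col 225 56.22
top edge col 235 55.84
top edge col 300 55.68
top edge col 350 55.66
top edge col 372 55.57
```

View pics/w1n.png

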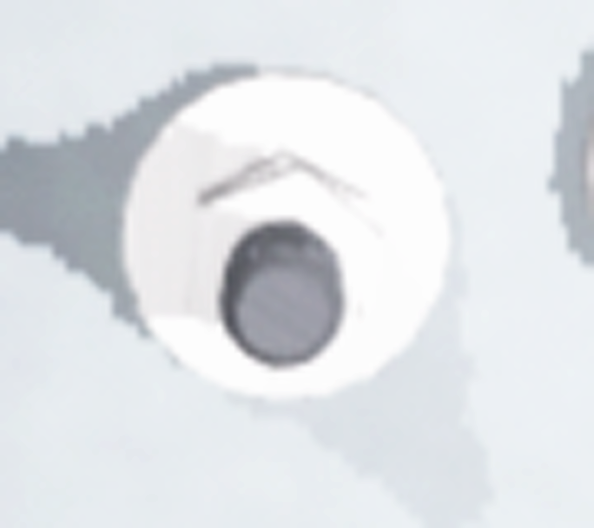

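```bash
python3 - <<'E'
from h import *
from scipy.optimize import least_squares
w=dict(np.load("w1.npz"))
def W(q,x,y,z): a=q[2]; return np.array([q[0]+x*np.cos(a)-y*np.sin(a),q[1]+x*np.sin(a)+y*np.cos(a),z])
L=[(194.16,65),(196.03,100),(197.41,130),(200.73,190),(203.01,230)]; Rr=[(377.57,65),(374.4,100),(371.53,130),(365.59,190)]
T=[(205,56.29),(225,56.22),(300,55.68),(350,55.66),(372,55.57)]
def loc(q,u,v,z):
    X=onz(w,u,v,z)[:2]-q[:2]; c,s=np.cos(q[2]),np.sin(q[2]); return np.array([c*X[0]+s*X[1],-s*X[0]+c*X[1]])
def res(q):
    r=[loc(q,*e,18)[0]+65 for e in L]+[loc(q,*e,18)[0]-140 for e in Rr]+[loc(q,*e,18)[1]-121 for e in T]
    r+=list(loc(q,253.6,177.2,86))+list(loc(q,253.5,165.6,30))+list(loc(q,277.2,70.3,78)-[24,100])
    return r
s=least_squares(res,[576,-17,.11],loss="soft_l1"); print(s.x.round(2),np.degrees(s.x[2]).round(2),np.round(s.fun,1))
im=cv2.imread("pics/w1.png")[145:190,228:280]
a=cv2.resize(im,None,fx=12,fy=12,interpolation=cv2.INTER_CUBIC).astype(float)
cv2.imwrite("pics/w1m.png",np.clip((a-205)*5,0,255).astype(np.uint8))
E
```

```text
[ 5.7535e+02 -1.6760e+01  1.2000e-01] 6.71 [ 0.4  0.3  0.   0.1  0.2 -0.6 -0.4 -0.5 -0.7  0.1  0.   0.  -0.3 -0.3
  1.  -0.3  0.7  0.4 -0.3  0.3]
```

View pics/w1m.png

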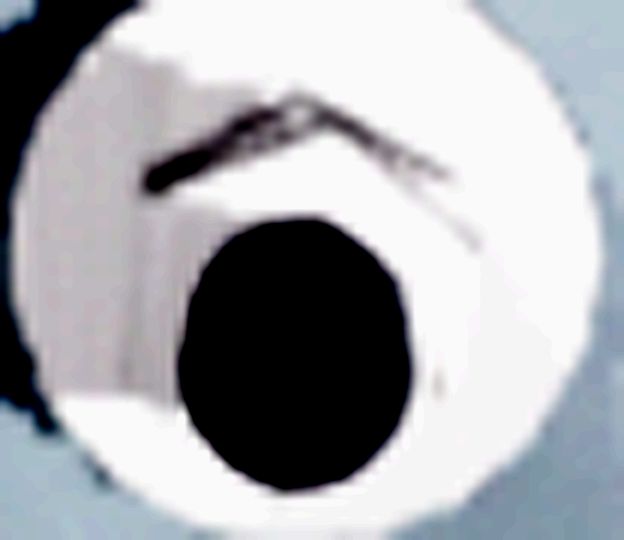

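The jam nut's upper corner shows near (257,157) and the lower nut's corner near (253,153). The die pose fit is good to about 0.5 mm. Next, the short spanner.

Emit:
jog_arm(
  dp=[
    [-0.0457,-0.0218,0.011],
    [-0.0457,-0.0218,0.011],
    [-0.0457,-0.0218,0.011],
    [-0.0457,-0.0218,0.011],
    [-0.0457,-0.0218,0.011],
    [-0.0457,-0.0218,0.011],
    [0,0,0],
    [0,0,0],
    [0,0,0],
    [0,0,0],
  ],
  twist=[0,0,0,0,0,0,-9.4,-9.4,-9.4,-9.4],
)

```text
time: 5.2
tool_pos: [476.9, -304.4, 121.6]
tcp_rot: [3.142, -0.0, 2.344]
contact_force: [0.2, -0.8, 0.5]
grip_width: 91.6
finger_force: 0.0
```

Emit:
jog_arm(
  dp=[
    [0,0,0],
    [0,0,0],
    [0,0,0],
    [0,0,0],
  ],
  twist=[-9.4,-9.4,-9.4,0],
)

```text
time: 5.7
tool_pos: [476.9, -304.3, 121.6]
tcp_rot: [3.141, 0.0, 2.829]
contact_force: [-0.7, 0.4, 0.2]
grip_width: 91.9
finger_force: 0.0
```

```bash
cat >> h.py <<'E'
def look(name,label):
    o,P,R=tool(); w=bot.camera_params("wrist"); im=bot.capture("wrist"); cv2.imwrite(f"pics/{name}.png",im); np.savez(name+".npz",**w)
    print(P.round(1),"yaw",np.degrees(o["tcp_rot"][2]).round(2),"q",o["joint_positions"].round(2),"t",o["time"])
    d=bot.masks_of("wrist",label) if label else []
    return o,P,R,w,im,d
def spanner(w,d,P,R,z=8):
    k=d[0]; mu,a,s0,s1,X=pca(w,k["pixels"],z)
    print("conf",round(k["confidence"],2),"mu",mu.round(1),"ang",np.degrees(np.arctan2(a[1],a[0])).round(2),"ends",(mu+a*s0).round(1),(mu+a*s1).round(1),"len",round(s1-s0,1))
    return mu,a,s0,s1,X
E
python3 - <<'E'
from h import *
o,P,R,w,im,d=look("w2","short_spanner")
for k in d[:2]:
    mu,a,s0,s1,X=spanner(w,[k],P,R)
    n=np.array([-a[1],a[0]]); s=(X-mu)@a; t=(X-mu)@n
    for lo in np.arange(s0,s1,15):
        m=(s>=lo)&(s<lo+15); print(round(lo-s0),"mid",((t[m].min()+t[m].max())/2).round(1),"w",np.ptp(t[m]).round(1))
cv2.imwrite("pics/w2b.png",cv2.resize(im,(700,525)))
E
```

```text
[ 476.9 -304.3  121.6] yaw 162.1 q [-0.7   0.47  1.51  0.    1.16 -1.96] t 5.7
conf 0.69 mu [ 518.9 -318.2] ang -17.64 ends [ 431.7 -290.5] [ 629.4 -353.3] len 207.4
0 mid 0.4 w 18.1
15 mid -0.2 w 19.4
30 mid -0.2 w 19.5
45 mid -0.4 w 19.9
60 mid 0.1 w 19.1
75 mid 0.6 w 20.4
90 mid 0.5 w 20.7
105 mid 0.4 w 20.9
120 mid -0.2 w 22.3
135 mid -0.2 w 22.3Traceback (most recent call last):
  File "<stdin>", line 7, in <module>
    return umr_minimum(a, axis, None, out, keepdims, initial, where)
ValueError: zero-size array to reduction operation minimum which has no identity
```

```bash
python3 - <<'E'
import cv2
cv2.imwrite("pics/w2b.png",cv2.resize(cv2.imread("pics/w2.png"),(640,480)))
E
```

```text
(no output)
```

View pics/w2b.png

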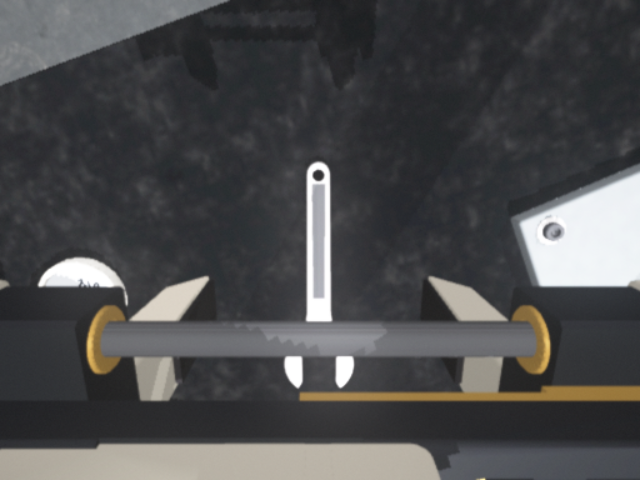

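The close view confirms it: hole at (318,175), handle running down the picture, jaw tips at (295,387) and (345,387). This is the short spanner, lying between the fingers.

Emit:
jog_arm(
  dp=[
    [-0.0068,-0.0005,0.04],
    [0,0,0.045],
    [0,0,0.025],
    [0,0,0.0096],
    [0,0,0],
  ],
  twist=[-0.3,0,0,0,0],
)

```text
time: 6.42
tool_pos: [483.3, -306.9, 2.0]
tcp_rot: [3.141, -0.0, 2.834]
contact_force: [0.9, 1.0, 0.9]
grip_width: 91.7
finger_force: 0.0
```

Emit:
jog_arm(
  dp=[
    [0,0,0],
    [0,0,0],
    [0,0,0],
    [0,0,0],
    [0,0,0],
    [0,0,0],
  ],
  twist=[0,0,0,0,0,0],
  jaw=0.0,
)

```text
time: 7.18
tool_pos: [483.2, -306.8, 2.0]
tcp_rot: [3.141, -0.0, 2.835]
contact_force: [0.6, -0.3, 0.3]
grip_width: 36.6
finger_force: 0.0
```

Emit:
jog_arm(
  dp=[
    [0,0,0],
    [0,0,0],
    [0,0,0],
    [0,0,0],
  ],
  twist=[0,0,0,0],
)

```text
time: 7.68
tool_pos: [483.2, -306.8, 2.0]
tcp_rot: [3.142, 0.0, 2.835]
contact_force: [-0.1, -0.8, 0.0]
grip_width: 1.0
finger_force: 0.0
```

Emit:
jog_arm(
  dp=[
    [0,0,-0.03],
    [0,0,-0.05],
    [0,0,-0.05],
    [0,0,0],
  ],
  twist=[0,0,0,0],
)

```text
time: 8.18
tool_pos: [485.3, -308.6, 136.4]
tcp_rot: [-3.138, 0.008, 2.835]
contact_force: [0.2, -0.1, -0.7]
grip_width: 0.4
finger_force: 0.0
```

```bash
python3 - <<'E'
from h import *
o,P,R,w,im,d=look("w3","short_spanner")
print(o["grip_width"],o["finger_force"],o["contact_force"].round(1),o["moment"].round(2))
mu,a,s0,s1,X=spanner(w,d,P,R,P[2]+6)
im2=bot.capture("side"); 
print([(k["bbox"],k["confidence"]) for k in bot.find_in("side","short_spanner")])
cv2.imwrite("pics/s3.png",im2[60:260,150:450])
E
```

```text
[ 485.3 -308.6  136.4] yaw 162.42 q [-0.7   0.47  1.47  0.    1.19 -1.96] t 8.175
0.4018108694516186 0.0 [ 0.2 -0.1 -0.7] [-0.07 -0.02 -0.08]
conf 0.84 mu [ 456.9 -299.1] ang -17.72 ends [ 425.1 -288.9] [ 490.3 -309.7] len 68.4
[([261.9, 177.6, 58.5, 9.6], 0.52)]
```

```bash
python3 - <<'E'
from h import *
o,P,R,w,im,d=look("w4","short_spanner")
mu,a,s0,s1,X=spanner(w,d,P,R,8)
s=cv2.imread("pics/s3.png")[60:180]
a=cv2.resize(im[60:330],(640,338)); b=cv2.resize(s,(640,256)); cv2.imwrite("pics/w4b.png",np.vstack([a,b]))
E
```

```text
[ 482.5 -306.3  130.6] yaw 162.41 q [-0.7   0.48  1.48  0.    1.19 -1.96] t 8.375
conf 0.56 mu [ 482.3 -306.8] ang -17.47 ends [ 431.9 -290.9] [ 534.7 -323.3] len 107.8
```

View pics/w4b.png

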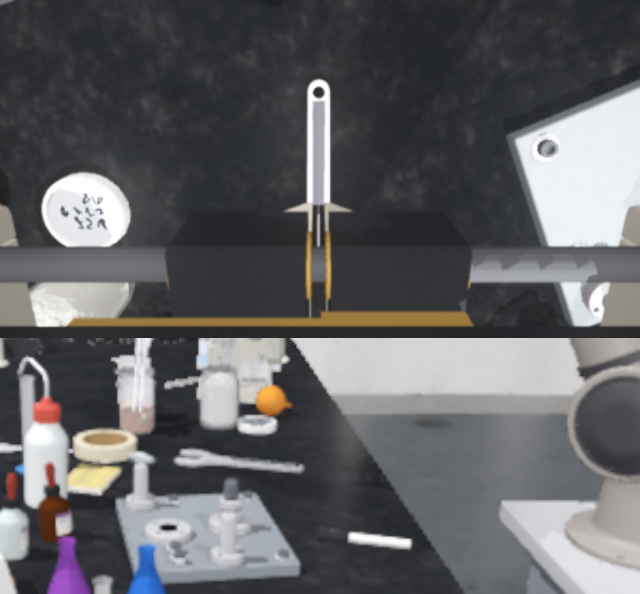

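```bash
python3 - <<'E'
from h import *
o,P,R=tool(); print(P, "side",proj(bot.camera_params("side"),P),"top",proj(bot.camera_params("top"),P),"wrist",proj(bot.camera_params("wrist"),P), proj(bot.camera_params("wrist"),P+[0,0,19]))
s=bot.capture("side"); a=cv2.resize(s[:240],(640,300)); b=cv2.resize(bot.capture("top")[110:310,230:480],(375,300))
cv2.imwrite("pics/st5.png",np.vstack([a,cv2.copyMakeBorder(b,0,0,0,265,0)]))
E
```

```text
[ 482.52047757 -306.34177075  130.47782817] side [[278.60285306 144.49118804]] top [[377.89000905 227.2309267 ]] wrist [[255.76081216 212.68395466]] [[255.93688057 223.00974119]]
```

View pics/st5.png

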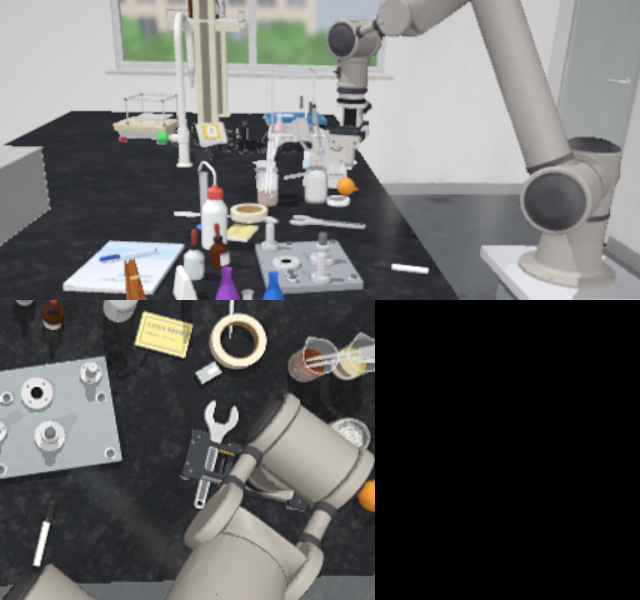

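```bash
python3 - <<'E'
from h import *
s=bot.camera_params("side"); t=bot.camera_params("top"); 
bot.capture("side")
ms=bot.masks_of("side","short_spanner"); print([(m["bbox"],m["confidence"]) for m in ms][:3])
for z in (-10,0,8,20,40,60): print(z,[onz(s,*m["bbox"][:2],z).round(0) for m in ms[:1]], "top",onz(t,374,213,z).round(0))
m=ms[0]["pixels"]; v,u=np.nonzero(m); i,j=u.argmin(),u.argmax()
for nm,k in(("jaw end",i),("handle end",j)):
    print(nm,u[k],v[k],"z0",onz(s,u[k],v[k],0).round(0),"z8",onz(s,u[k],v[k],8).round(0))
print("expected side px: jaw tip, handle end",proj(s,[[629,-353,4],[432,-290.5,4]]).round(1))
# wrist two-view height check, handle end edge
import numpy as np
for n in("w2","w4"):
    w=dict(np.load(n+".npz")); g=cv2.cvtColor(cv2.imread(f"pics/{n}.png"),6).astype(int)
    print(n,[(r,g[r,240:272].argmax()+240,g[r,240:272].max()) for r in range(110,150,3)])
E
```

```text
[([262.5, 179.2, 54.7, 8.7], 0.5)]
-10 [array([ 527., -355.,  -10.])] top [ 533. -336.  -10.]
0 [array([ 530., -327.,    0.])] top [ 532. -333.    0.]
8 [array([ 533., -304.,    8.])] top [ 531. -331.    8.]
20 [array([ 536., -269.,   20.])] top [ 530. -328.   20.]
40 [array([ 543., -212.,   40.])] top [ 528. -323.   40.]
60 [array([ 549., -155.,   60.])] top [ 526. -318.   60.]
jaw end 232 176 z0 [ 635. -361.    0.] z8 [ 636. -337.    8.]
handle end 290 179 z0 [ 433. -329.    0.] z8 [ 437. -306.    8.]
expected side px: jaw tip, handle end [[233.9 175.6]
 [292.  181.6]]
w2 [(110, np.int64(259), np.int64(63)), (113, np.int64(263), np.int64(68)), (116, np.int64(262), np.int64(62)), (119, np.int64(258), np.int64(70)), (122, np.int64(260), np.int64(67)), (125, np.int64(240), np.int64(64)), (128, np.int64(254), np.int64(65)), (131, np.int64(254), np.int64(255)), (134, np.int64(249), np.int64(255)), (137, np.int64(247), np.int64(255)), (140, np.int64(247), np.int64(255)), (143, np.int64(247), np.int64(255)), (146, np.int64(247), np.int64(255)), (149, np.int64(247), np.int64(255))]
w4 [(110, np.int64(260), np.int64(60)), (113, np.int64(258), np.int64(65)), (116, np.int64(240), np.int64(66)), (119, np.int64(240), np.int64(64)), (122, np.int64(255), np.int64(69)), (125, np.int64(253), np.int64(255)), (128, np.int64(249), np.int64(255)), (131, np.int64(248), np.int64(255)), (134, np.int64(248), np.int64(255)), (137, np.int64(248), np.int64(255)), (140, np.int64(247), np.int64(255)), (143, np.int64(248), np.int64(255)), (146, np.int64(248), np.int64(255)), (149, np.int64(248), np.int64(255))]
```

```bash
python3 - <<'E'
from h import *
o,P,R=tool(); s=bot.camera_params("side"); im=bot.capture("side")
d=np.abs(im.astype(int)-cv2.imread("pics/side0.png")).max(2)>25
for r in range(118,165,2): 
    c=np.nonzero(d[r,240:320])[0]+240; print(r,(c.min(),c.max(),len(c)) if len(c) else None)
for z in (0,10,19,30,47+19): print(z,proj(s,P+[0,0,z]).round(1))
w=dict(np.load("w4.npz"))
print("wrist: pts x,-z:",[(x,z,proj(w,P+R@np.array([x,0,-z]))[0].round(0).tolist()) for x in(-9.5,0,9.5) for z in(0,19)])
E
```

```text
118 (np.int64(282), np.int64(284), 3)
120 (np.int64(281), np.int64(283), 3)
122 (np.int64(281), np.int64(283), 3)
124 (np.int64(280), np.int64(283), 4)
126 (np.int64(279), np.int64(283), 5)
128 (np.int64(279), np.int64(282), 4)
130 (np.int64(276), np.int64(282), 7)
132 (np.int64(279), np.int64(282), 4)
134 None
136 None
138 None
140 None
142 None
144 None
146 None
148 None
150 None
152 None
154 None
156 None
158 None
160 None
162 None
164 None
0 [[278.5 144.2]]
10 [[278.6 141.3]]
19 [[278.7 138.7]]
30 [[278.9 135.5]]
66 [[279.4 124.8]]
wrist: pts x,-z: [(-9.5, 0, [255.0, 227.0]), (-9.5, 19, [255.0, 239.0]), (0, 0, [255.0, 214.0]), (0, 19, [255.0, 224.0]), (9.5, 0, [255.0, 201.0]), (9.5, 19, [255.0, 210.0])]
```

```bash
python3 - <<'E'
from h import *
im=bot.capture("side").astype(int); a=cv2.imread("pics/side0.png").astype(int)
d=np.abs(im-a).max(2)
for r in range(126,152,1): print(r,d[r,268:292], a[r,278],im[r,278])
E
```

```text
126 [ 0  1  1  1  0  1  0  2  2  5  8 40 31 32 42 70  2  1  2  1  4  2  1  0] [192 199 201] [186 191 194]
127 [ 0  1  1  0  1  1  1  2  2  3 12 52 61 73 42 12  3  2  2  3  1  2  0  1] [199 204 206] [187 192 194]
128 [ 1  0  0  1  1  1  1  1  1  1 11 48 55 72 70 16  0  1  1  1  1  1  1  1] [202 207 209] [191 197 199]
129 [ 1  1  1  1  0  0  0  9 14 14 24 54 59 76 30  3  0  1  2  0  2  1  2  1] [205 209 211] [181 186 189]
130 [ 0  1  1  1  2  0  1 25 36 34 54 76 79 80 14  1  1  1  2  3  2  4  1  1] [214 215 214] [160 165 168]
131 [ 1  0  1  1  0  0  0 32 44 41 71 85 83 49  7  0  0  1  0  2  1  1  1  1] [225 216 208] [154 159 162]
132 [ 0  1  0  1  1  1  0 14 19 16 26 27 68 32 53  7  3  2  2  2  1  3  1  1] [233 217 204] [207 196 188]
133 [ 0  1  1  0  1  0  0  0  0  1  0  0 27 28 12  2  2  1  2  1  2  0  1  2] [225 216 209] [225 216 209]
134 [1 0 0 1 1 0 0 0 0 1 0 1 0 1 2 1 1 2 1 4 2 2 1 2] [211 213 214] [211 213 214]
135 [1 1 1 0 0 1 1 0 1 1 1 1 0 2 2 2 2 1 2 1 2 1 2 0] [167 171 174] [167 172 174]
136 [1 1 1 0 1 0 1 1 0 1 3 2 1 3 1 1 2 3 3 2 3 1 1 1] [51 46 43] [52 47 46]
137 [1 1 1 1
[... 487 characters left out ...]
2 5 0 1 2 1 1 2] [ 70 171 249] [ 71 171 249]
144 [1 1 0 1 1 1 1 3 1 1 0 1 1 0 1 1 2 2 0 3 1 1 1 2] [ 69 173 250] [ 69 173 250]
145 [0 0 1 1 1 2 1 1 1 1 1 1 2 2 1 2 1 3 1 1 1 1 3 2] [ 71 174 251] [ 70 174 251]
146 [1 1 1 1 0 1 1 1 1 1 0 1 1 1 2 1 1 1 2 2 1 0 2 2] [ 70 173 251] [ 70 173 251]
147 [1 0 0 3 2 1 1 1 2 1 0 2 2 1 0 1 2 3 1 4 2 1 1 2] [ 70 170 247] [ 70 170 247]
148 [1 1 1 0 0 1 1 0 2 0 2 1 2 0 1 1 1 2 0 3 2 1 1 2] [ 67 163 239] [ 65 162 239]
149 [1 1 1 1 1 0 1 1 1 1 4 1 2 1 1 2 2 1 2 3 1 2 2 2] [ 65 155 231] [ 61 154 230]
150 [1 1 0 1 1 1 0 1 1 0 1 1 1 1 1 2 2 1 1 2 1 1 1 1] [ 60 146 221] [ 61 147 221]
151 [2 2 2 1 0 1 1 1 1 2 1 1 1 3 3 1 1 0 1 1 2 1 4 1] [ 55 138 211] [ 55 137 211]
```

Emit:
jog_arm(
  dp=[
    [0,0,0.03],
    [0,0,0.03],
    [0,0,0.03],
    [0,0,0.02],
    [0,0,0.01],
    [0,0,0.01],
    [0,0,0.003],
  ],
  twist=[0,0,0,0,0,0,0],
  jaw=0.05,
)

```text
time: 9.65
tool_pos: [483.3, -306.9, -1.2]
tcp_rot: [3.142, 0.0, 2.835]
contact_force: [-0.5, 0.3, 0.3]
grip_width: 49.8
finger_force: 0.0
```

```bash
python3 - <<'E'
from h import *
o,P,R=tool(); s=bot.camera_params("side"); im=bot.capture("side").astype(int); a=cv2.imread("pics/side0.png").astype(int)
print(P.round(1),o["grip_width"],o["contact_force"].round(1),o["time"])
d=np.abs(im-a).max(2)
for r in range(150,186,2): print(r,d[r,262:296])
for y in (-25,25):
  for z in (0,19,38): print(y,z,proj(s,P+R@np.array([0,y,-z])).round(1))
E
```

```text
[ 483.3 -306.9   -1.2] 49.82412392257081 [-0.5  0.3  0.3] 9.65
150 [ 89  88  71  47  35  24  31  48  93 121 115 108 105 101  98  98  95  96
  97  92  84  88  78  58  50   7   1   3   1   1   1   1   3   2]
152 [131 157 146 149 159 164 164 162 147 146 139 138 136 135 133 140 138 137
 137 143 143 149 127  56  58  10   1   1   1   2   1   1   1   1]
154 [140 156 107  89 141 152 156 152 151 140 145 143 144 142 143 140 143 143
 133 120 134 155 138  73   5   2   1   1   1   2   3   1   1   3]
156 [142 127  89  24  14   6  15  17  19  10   8  27  46  91 143 151 151 149
 122  92 131 152 116  44   3   3   1   3   1   3   1   2   2   2]
158 [  9   4   4  20  23  29  30  25  27  40  50  34  31  23  17  27  36  40
 153 146 151 152 101  22   1   1   2   3   1   2   1   2   1   1]
160 [ 1  1  0  0  1  1  1  1  1 14 33 13 22 48 57 50 70 72  6 98 80 56 21  3
  1  2  2  2  1  2  2  1  1  1]
162 [  1   0   0   1   1   1   0   0   0   7  32  45  45  38  29  26  35  37
   6 133  84   6   1   1   4   1   2   3   1   2   1   2   1   2]
164 [  2   1   2   0   0   1   1   1   1   1   6   7   5  11   9  56  
[... 696 characters left out ...]
6 4 6 5 6 5 4 7 6 2 5]
176 [13 12 11 14 10 10  6  5  5  5  5  1  2  4  6  6  4  6  7  6  6  5  6  5
  3  4  1  1  1  6 11  8  8  8]
178 [12 14 12 12 13 14 15 14 15 16 15 15 14 14 12 10  3  2  2  1  5 10 10  9
  9  2  1  5  7  9  7  8  7  8]
180 [11 11  8 10 10  9  9  9 10  9  8  9  9 10 11 12 12 12 13  4  1  1  1  4
  6 13 13 10 20 11  4 10  4  4]
182 [ 3  6  6  5  6  5  6  4  6  4  6  5  3  5  7  4  3  4  5  6  1  1  1  2
  1  4  4  9 14 16 12  7  4  3]
184 [ 4  3  4  5  5  6  4  4  5  4  5  3  4  6  6  5  4  5  5  8  9 12 17 19
 20 16 12 13 12  9 10 12  9  7]
-25 0 [[277.8 179.2]]
-25 19 [[278.1 174. ]]
-25 38 [[278.3 168.8]]
25 0 [[275.2 183.8]]
25 19 [[275.5 178.5]]
25 38 [[275.7 173.2]]
```

The side view shows the real fingertips about 38 mm above the reported TCP, which is why the fingers closed over the spanner. I'll go lower in steps and watch the force.

Emit:
jog_arm(
  dp=[
    [0,0,0.012],
    [0,0,0.01],
    [0,0,0.006],
    [0,0,0],
  ],
  twist=[0,0,0,0],
)

```text
time: 10.2
tool_pos: [482.9, -306.6, -29.7]
tcp_rot: [3.141, -0.001, 2.835]
contact_force: [0.1, 0.1, -0.6]
grip_width: 50.0
finger_force: 0.0
```

Emit:
jog_arm(
  dp=[
    [0,0,0.002],
    [0,0,0],
  ],
  twist=[0,0],
)

```text
time: 10.45
tool_pos: [483.3, -306.9, -30.9]
tcp_rot: [-3.142, 0.0, 2.835]
contact_force: [0.2, 0.7, -0.4]
grip_width: 50.0
finger_force: 0.0
```

```bash
python3 - <<'E'
from h import *
o,P,R=tool(); s=bot.camera_params("side"); im=bot.capture("side").astype(int); a=cv2.imread("pics/side0.png").astype(int)
print(P.round(1),o["grip_width"],o["contact_force"].round(1),o["time"])
d=np.abs(im-a).max(2)
for r in range(168,190,1): print(r,d[r,268:290])
for y in (-25,25):
  for z in (29,38): print(y,z,proj(s,P+R@np.array([0,y,-z])).round(1))
E
```

```text
[ 483.3 -306.9  -30.9] 49.95643758729422 [ 0.2  0.7 -0.4] 10.45
168 [  6  10   4 105 137 142 141 143 149 148 135 119 112 130 121  97  43   1
   2   2   1   1]
169 [  3   2   5 102 139 144 144 145 152 143 102  45  48  95  62   9   1   1
   1   4   1   1]
170 [  4   2   6 105 140 149 148 147 149 142  97  36  49  89  47   1   1   1
   4   2   1   2]
171 [  3   7   3 107 145 153 150 147 151 146 101  38  77  98  48   3   1   3
   2   2   1   2]
172 [  6   5   7 107 144 150 151 149 151 147 102  42  94  96  44   4   1   5
   3   6   1   4]
173 [  5   6   7 109 142 149 151 150 152 149 100  35 100  79  29   6   5   7
   3   2   2   4]
174 [  6   8   7 110 150 154 150 154 154 151  95  30  91  60  13   5   6   5
   4   6   2   7]
175 [  8   3   6 114 153 160 155 154 153 148  96  33 104  63   3   6   6   2
   1   2   8   9]
176 [  9   8   7 127 158 161 158 154 158 145  87  24  88  53   3   3   1   4
   8  10  11   4]
177 [ 12  12  12  76  80  87  89  68  85 110  62  12   3   8   6   7   9   7
   9   9   9  11]
178 [15 14 15 13 10 15 36 30 41 57 30  4  1  7  9 19 27 24 22  9  2  6]
179 [12 12 13 
[... 167 characters left out ...]
  9  8  4  1  7  9  9 13 10  5  1]
182 [ 7  7  5  5  8  4  4  3  7  8  5  4  6  7  2  7  7  6  2  3  5 10]
183 [ 8  5  6  6  5  6 11 12 13 12 13 13 11 14 18 18 15 11 13  6  2  4]
184 [ 6  3  5  4  7  5  8 11 12 10 17 19 20 15 15 18 18 16 18 14 14 10]
185 [ 3  4  5  4  3  4  6  4  7  5  8 11 11 14 10 15 17 16 19 14 12 14]
186 [ 5  4  9  4  3  4  4  6  4  3  4  6  5  7  9 12 18 19 19 17 15 10]
187 [ 6  5  4  8  6  6  4  6  7  7  9  9 12 12 18 19 17 18 19 17 16 11]
188 [ 2  4  4  1  4  5  3  6  3 11  9 10 12 11 14 18 20 18 17 19 16 11]
189 [ 1  2  2  2  4  4  7  2  5  6  4  5  5  4 10 12 11 12 10 12  8  5]
-25 29 [[277.8 179.4]]
-25 38 [[277.9 176.9]]
25 29 [[275.2 184. ]]
25 38 [[275.3 181.5]]
```

Emit:
jog_arm(
  dp=[
    [0,0,0.002],
    [0,0,0.002],
    [0,0,0],
  ],
  twist=[0,0,0],
)

```text
time: 10.88
tool_pos: [483.1, -306.8, -35.2]
tcp_rot: [3.141, -0.0, 2.835]
contact_force: [0.8, -0.4, -0.4]
grip_width: 50.1
finger_force: 0.0
```

Emit:
jog_arm(
  dp=[
    [0,0,0.001],
    [0,0,0],
    [0,0,0],
    [0,0,0],
  ],
  twist=[0,0,0,0],
  jaw=0.0,
)

```text
time: 11.38
tool_pos: [483.2, -306.8, -36.0]
tcp_rot: [3.141, 0.0, 2.835]
contact_force: [0.3, -0.2, -0.3]
grip_width: 18.4
finger_force: 30.0
```

Emit:
jog_arm(
  dp=[
    [0,0,0],
    [0,0,0],
  ],
  twist=[0,0],
)

```text
time: 11.62
tool_pos: [483.3, -306.8, -36.0]
tcp_rot: [3.141, 0.0, 2.835]
contact_force: [0.5, -0.3, 1.5]
grip_width: 18.9
finger_force: 30.0
```

Emit:
jog_arm(
  dp=[
    [0,0,-0.01],
    [0,0,-0.03],
    [0,0,-0.05],
    [0,0,-0.046],
    [0.0062,0.0392,0],
    [0.0062,0.0392,0],
    [0.0062,0.0392,0],
    [0.0062,0.0392,0],
    [0.0062,0.0392,0],
    [0.0062,0.0392,0],
  ],
  twist=[0,0,0,0,0,0,0,0,0,0],
)

```text
time: 12.88
tool_pos: [518.7, -70.1, 100.5]
tcp_rot: [3.142, 0.0, 2.834]
contact_force: [-0.0, -0.1, -1.7]
grip_width: 18.0
finger_force: 30.0
```

Emit:
jog_arm(
  dp=[
    [0.0062,0.0392,0],
    [0.0062,0.0392,0],
    [0.0062,0.0392,0],
    [0.0062,0.0392,0],
    [0.0062,0.0392,0],
    [0.0062,0.0392,0],
    [0,0,0],
    [0,0,0],
    [0,0,0],
    [0,0,0],
  ],
  twist=[0,0,0,0,0,0,8.2,8.2,8.2,8.2],
)

```text
time: 14.12
tool_pos: [554.2, 164.1, 100.4]
tcp_rot: [-3.142, -0.0, 2.257]
contact_force: [-0.2, 0.1, -2.0]
grip_width: 18.2
finger_force: 30.0
```

Emit:
jog_arm(
  dp=[
    [0,0,0],
    [0,0,0],
    [0,0,0],
    [0,0,0],
    [0,0,0],
  ],
  twist=[8.2,8.2,8.2,8.2,0],
)

```text
time: 14.75
tool_pos: [554.3, 164.0, 100.4]
tcp_rot: [3.142, -0.0, 1.691]
contact_force: [0.0, 0.6, -1.5]
grip_width: 18.8
finger_force: 30.0
```

```bash
python3 - <<'E'
from h import *
o,P,R,w,im,d=look("w6","short_spanner")
print(o["grip_width"],o["finger_force"],o["contact_force"].round(2),o["moment"].round(2))
for z in(36,42): 
    if d: spanner(w,d,P,R,P[2]+z)
im2=bot.capture("side"); s=bot.camera_params("side"); cv2.imwrite("pics/s6.png",im2)
ms=bot.masks_of("side","short_spanner")
for m in ms[:2]:
    v,u=np.nonzero(m["pixels"]); print(m["confidence"],u.min(),u.max(),v.min(),v.max(),"row by col",[(c,v[u==c].mean().round(1),np.ptp(v[u==c])) for c in range(u.min(),u.max()+1,2)])
yd=np.array([-.1168,.9932,0])
print("pred side: handle end, grip, jaw, tip",proj(s,[P+[0,0,40]+yd*k for k in(54,0,-132,-155)]).round(1))
t=bot.camera_params("top"); bot.capture("top"); mt=bot.masks_of("top","short_spanner")
for m in mt[:2]: 
    mu,a,s0,s1,X=pca(t,m["pixels"],P[2]+44); print("top",m["confidence"],np.degrees(np.arctan2(a[1],a[0])),(mu+a*s0).round(),(mu+a*s1).round(),s1-s0)
E
```

```text
[554.3 164.  100.4] yaw 96.88 q [0.16 0.52 1.5  0.   1.13 0.03] t 14.75
18.79542493214943 30.0000062584877 [ 0.02  0.6  -1.46] [ 0.01  0.09 -0.03]
conf 0.63 mu [554.1 171.3] ang -83.02 ends [548.6 216.3] [561.4 111.7] len 105.4
conf 0.63 mu [553.8 173.7] ang -83.02 ends [548.5 217. ] [560.8 116.2] len 101.5<stdin>:9: RuntimeWarning: Mean of empty slice.
  ret = ret.dtype.type(ret / rcount)
Traceback (most recent call last):
ValueError: zero-size array to reduction operation maximum which has no identity
```

```bash
python3 - <<'E'
from h import *
o,P,R=tool(); s=bot.camera_params("side"); t=bot.camera_params("top"); bot.capture("side"); bot.capture("top")
yd=np.array([-.1168,.9932,0]); pts=[P+[0,0,40]+yd*k for k in(54,0,-132,-155)]
print("pred handle end, grip, jaw, tip: side",proj(s,pts).round(0).tolist(),"top",proj(t,pts).round(0).tolist())
for c in("side","top"):
    for m in bot.masks_of(c,"short_spanner")[:2]:
        v,u=np.nonzero(m["pixels"]); print(c,round(m["confidence"],2),"u",u.min(),u.max(),"v",v.min(),v.max(),[(int(r),int(u[v==r].min()),int(u[v==r].max())) for r in np.unique(v)[::3]])
E
```

```text
pred handle end, grip, jaw, tip: side [[280.0, 200.0], [275.0, 191.0], [263.0, 174.0], [261.0, 171.0]] top [[172.0, 207.0], [193.0, 204.0], [244.0, 197.0], [253.0, 196.0]]
side 0.6 u 250 282 v 171 199 [(171, 252, 254), (174, 250, 273), (177, 252, 261), (180, 260, 262), (185, 271, 274), (188, 271, 277), (191, 271, 278), (194, 272, 281), (197, 274, 282)]
side 0.22 u 236 346 v 264 279 [(264, 240, 343), (267, 236, 346), (270, 252, 345), (273, 252, 299), (276, 238, 261), (279, 241, 254)]
top 0.95 u 206 253 v 185 209 [(185, 240, 247), (188, 235, 251), (191, 232, 245), (194, 227, 238), (197, 210, 237), (200, 206, 238), (203, 206, 253), (206, 206, 252), (209, 241, 247)]
```

Emit:
jog_arm(
  dp=[
    [0,-0.0007,0.03],
    [0,0,0.035],
    [0,0,0.025],
    [0,0,0.014],
    [0,0,0],
  ],
  twist=[0.2,0,0,0,0],
)

```text
time: 15.78
tool_pos: [553.6, 163.9, -4.4]
tcp_rot: [-3.141, 0.0, 1.686]
contact_force: [-0.6, -1.1, -1.4]
grip_width: 18.5
finger_force: 30.0
```

Emit:
jog_arm(
  dp=[
    [-0.01,0,0],
    [-0.01,0,0],
    [0,0,0],
  ],
  twist=[0,0,0],
)

```text
time: 16.15
tool_pos: [556.6, 143.0, -3.3]
tcp_rot: [3.14, 0.0, 1.685]
contact_force: [0.1, 0.3, -1.4]
grip_width: 18.5
finger_force: 30.0
```

Emit:
jog_arm(
  dp=[
    [-0.008,0,0],
    [-0.006,0,0],
    [-0.004,0,0],
    [0,0,0],
  ],
  twist=[0,0,0,0],
)

```text
time: 16.65
tool_pos: [558.2, 125.9, -4.0]
tcp_rot: [3.142, -0.0, 1.686]
contact_force: [-0.0, 0.9, -1.4]
grip_width: 18.5
finger_force: 30.0
```

Emit:
jog_arm(
  dp=[
    [-0.004,0,0],
    [-0.003,0,0],
    [0,0,0],
  ],
  twist=[0,0,0],
)

```text
time: 17.02
tool_pos: [559.0, 119.0, -4.0]
tcp_rot: [3.142, -0.0, 1.686]
contact_force: [-0.9, -0.3, -2.0]
grip_width: 18.7
finger_force: 30.0
```

Emit:
jog_arm(
  dp=[
    [-0.002,0,0],
    [-0.002,0,0],
    [0,0,0],
  ],
  twist=[0,0,0],
)

```text
time: 17.4
tool_pos: [559.4, 115.1, -4.0]
tcp_rot: [3.142, -0.0, 1.686]
contact_force: [-0.7, -0.2, -2.4]
grip_width: 18.8
finger_force: 30.0
```

Emit:
jog_arm(
  dp=[
    [-0.001,0,0],
    [0,0,0],
  ],
  twist=[0,0],
)

```text
time: 17.65
tool_pos: [559.5, 114.3, -4.0]
tcp_rot: [3.142, -0.0, 1.686]
contact_force: [-0.0, -0.4, -1.9]
grip_width: 18.5
finger_force: 30.0
```

Emit:
jog_arm(
  dp=[
    [-0.001,0,0],
    [0,0,0],
  ],
  twist=[0,0],
)

```text
time: 17.9
tool_pos: [559.5, 113.9, -4.0]
tcp_rot: [-3.142, -0.001, 1.686]
contact_force: [-0.8, 4.1, -0.7]
grip_width: 18.7
finger_force: 30.0
```

Emit:
jog_arm(
  dp=[
    [-0.001,0,0],
    [0,0,0],
  ],
  twist=[0,0],
)

```text
time: 18.15
tool_pos: [559.5, 113.7, -4.0]
tcp_rot: [3.142, -0.002, 1.686]
contact_force: [-1.1, 8.1, -0.1]
grip_width: 18.6
finger_force: 30.0
```

```bash
python3 - <<'E'
from h import *
o,P,R,w,im,d=look("w7","short_spanner")
print(o["contact_force"].round(2),o["moment"].round(2))
for m in d[:1]: spanner(w,[m],P,R,38)
E
```

```text
[559.5 113.7  -4. ] yaw 96.61 q [ 0.07  0.64  1.62  0.    0.89 -0.05] t 18.15
[-1.13  8.07 -0.1 ] [ 1.4   0.21 -0.06]
conf 0.81 mu [559.  123.5] ang -83.18 ends [553.9 166.6] [565.9  65.9] len 101.4
```

Throat contact came exactly at the predicted home position. Back off, lower, release.

Emit:
jog_arm(
  dp=[
    [0.0015,0,0.001],
    [0,0,0.001],
    [0,0,0],
  ],
  twist=[0,0,0],
)

```text
time: 18.62
tool_pos: [559.6, 113.9, -6.0]
tcp_rot: [3.141, -0.0, 1.686]
contact_force: [-0.5, 4.7, -1.1]
grip_width: 18.8
finger_force: 30.0
```

Emit:
jog_arm(
  dp=[
    [0,0,0],
    [0,0,0],
    [0,0,0],
    [0,0,0],
    [0,0,-0.03],
    [0,0,-0.06],
    [0,0,-0.06],
    [0,0,0],
  ],
  twist=[0,0,0,0,0,0,0,0],
  jaw=0.055,
)

```text
time: 19.62
tool_pos: [562.8, 114.0, 149.5]
tcp_rot: [3.131, 0.001, 1.686]
contact_force: [-0.1, 0.9, -1.4]
grip_width: 55.3
finger_force: 0.0
```

```bash
python3 - <<'E'
from h import *
o,P,R,w,im,d=look("w8","short_spanner")
for m in d[:1]: spanner(w,[m],P,R,38)
t=bot.camera_params("top"); bot.capture("top")
for l in("short_spanner","long_spanner"):
  for m in bot.masks_of("top",l)[:1]:
    mu,a,s0,s1,X=pca(t,m["pixels"],38 if l[0]=="s" else 8); print(l,m["confidence"],np.degrees(np.arctan2(a[1],a[0])),(mu+a*s0).round(),(mu+a*s1).round(),s1-s0)
E
```

```text
[562.8 114.  149.5] yaw 96.61 q [ 0.07  0.46  1.46 -0.    1.22 -0.05] t 19.625
conf 0.7 mu [563.9  78.6] ang -83.59 ends [554.  167.1] [577.1 -39. ] len 207.4
short_spanner 0.61 -84.19669648990879 [563.  77.] [575. -37.] 114.1465848477082
long_spanner 0.7 5.283739835506447 [401. 296.] [645. 318.] 245.4333276997673
```

The short spanner is home, flat, with its handle along the die's +y. Next, the long spanner.

Emit:
jog_arm(
  dp=[
    [0.0488,-0.01,0.0075],
    [0.0488,-0.01,0.0075],
    [0.0488,-0.01,0.0075],
    [0.0488,-0.01,0.0075],
    [0,0,0],
    [0,0,0],
    [0,0,0],
    [0,0,0],
    [0,0,0],
    [0,0,0],
  ],
  twist=[0,0,0,0,9.4,9.4,9.4,9.4,9.4,9.4],
)

```text
time: 21.12
tool_pos: [496.6, 302.7, 112.3]
tcp_rot: [-3.141, 0.003, 0.696]
contact_force: [-1.0, -0.0, 0.1]
grip_width: 54.9
finger_force: 0.0
```

Emit:
jog_arm(
  dp=[
    [0,0,0],
    [0,0,0],
    [0,0,0],
    [0,0,0],
    [0,0,0],
  ],
  twist=[9.4,9.4,9.4,9.4,0],
)

```text
time: 21.75
tool_pos: [496.7, 302.7, 112.6]
tcp_rot: [3.141, 0.002, 0.047]
contact_force: [0.2, -0.0, -0.1]
grip_width: 54.9
finger_force: 0.0
```

```bash
python3 - <<'E'
from h import *
o,P,R,w,im,d=look("w9","long_spanner")
mu,a,s0,s1,X=spanner(w,d,P,R)
n=np.array([-a[1],a[0]]); s=(X-mu)@a; t=(X-mu)@n
print([(round(lo-s0),((t[m].min()+t[m].max())/2).round(1),np.ptp(t[m]).round(1)) for lo in np.arange(s0,s1,15) for m in [(s>=lo)&(s<lo+15)] if m.any()])
# hex of jam nut from w1
w1=dict(np.load("w1.npz"))
for (u,v) in ((256.8,157.1),(228+480/12,145+245/12),(228+155/12,145+188/12)):
    q=onz(w1,u,v,60.2)[:2]-[575.35,-16.76]; print("jam corner?",np.hypot(*q).round(1),np.degrees(np.arctan2(q[1],q[0])).round(1))
for (u,v) in ((253,153.3),(228+155/12,145+185/12),(228+445/12,145+175/12)):
    q=onz(w1,u,v,46)[:2]-[575.35,-16.76]; print("lower corner?",np.hypot(*q).round(1),np.degrees(np.arctan2(q[1],q[0])).round(1))
E
```

```text
[496.7 302.7 112.6] yaw 2.69 q [0.42 0.51 1.47 0.   1.16 1.94] t 21.75
conf 0.92 mu [554.2 306.8] ang 2.9 ends [409.9 299.5] [651.3 311.7] len 241.7
[(0, np.float64(-0.2), np.float64(20.5)), (15, np.float64(-0.2), np.float64(20.4)), (30, np.float64(-0.3), np.float64(20.1)), (45, np.float64(0.1), np.float64(20.8)), (60, np.float64(0.6), np.float64(21.7)), (75, np.float64(0.5), np.float64(21.4)), (90, np.float64(0.4), np.float64(21.1)), (105, np.float64(0.2), np.float64(22.7)), (120, np.float64(0.2), np.float64(22.5)), (135, np.float64(0.1), np.float64(22.2)), (150, np.float64(-0.0), np.float64(21.9)), (165, np.float64(-0.2), np.float64(27.0)), (180, np.float64(0.2), np.float64(43.9)), (195, np.float64(0.0), np.float64(61.3)), (210, np.float64(0.0), np.float64(62.9)), (225, np.float64(0.4), np.float64(61.2)), (240, np.float64(0.3), np.float64(44.6))]
jam corner? 16.2 80.8
jam corner? 17.7 28.3
jam corner? 17.2 143.4
lower corner? 17.4 95.6
lower corner? 16.3 150.8
lower corner? 17.2 43.7
```

Emit:
jog_arm(
  dp=[
    [0.0076,-0.0012,0.04],
    [0,0,0.05],
    [0,0,0.035],
    [0,0,0.012],
    [0,0,0.006],
    [0,0,0.0026],
    [0,0,0],
  ],
  twist=[-0.2,0,0,0,0,0,0],
)

```text
time: 22.72
tool_pos: [505.6, 304.9, -30.6]
tcp_rot: [-3.141, -0.002, 0.049]
contact_force: [-0.6, -0.7, -0.7]
grip_width: 55.2
finger_force: 0.0
```

Emit:
jog_arm(
  dp=[
    [0,0,0.001],
    [0,0,0],
    [0,0,0],
    [0,0,0],
    [0,0,0],
    [0,0,0],
  ],
  twist=[0,0,0,0,0,0],
  jaw=0.0,
)

```text
time: 23.48
tool_pos: [504.9, 304.7, -32.5]
tcp_rot: [-3.141, -0.0, 0.049]
contact_force: [-0.3, 1.3, 1.5]
grip_width: 19.2
finger_force: 30.0
```

Grip is shallow (TCP 3.5 mm high), so I'll regrip lower.

Emit:
jog_arm(
  dp=[
    [0,0,0],
    [0,0,0],
    [0,0,0.0035],
    [0,0,0],
  ],
  twist=[0,0,0,0],
  jaw=0.03,
)

```text
time: 23.98
tool_pos: [504.5, 304.5, -36.5]
tcp_rot: [3.141, 0.001, 0.049]
contact_force: [0.2, -0.3, -0.0]
grip_width: 29.6
finger_force: 0.0
```

Emit:
jog_arm(
  dp=[
    [0,0,0],
    [0,0,0],
    [0,0,0],
    [0,0,0],
  ],
  twist=[0,0,0,0],
  jaw=0.0,
)

```text
time: 24.48
tool_pos: [504.9, 304.6, -36.1]
tcp_rot: [-3.142, 0.0, 0.049]
contact_force: [-0.2, 0.4, -1.1]
grip_width: 20.1
finger_force: 30.0
```

Emit:
jog_arm(
  dp=[
    [0,0,-0.015],
    [0,0,-0.04],
    [0,0,-0.05],
    [0,0,-0.031],
    [-0.0054,0.0417,0],
    [-0.0054,0.0417,0],
    [-0.0054,0.0417,0],
    [-0.0054,0.0417,0],
    [-0.0054,0.0417,0],
    [-0.0054,0.0417,0],
  ],
  twist=[0,0,0,0,0,0,0,0,0,0],
)

```text
time: 25.72
tool_pos: [484.6, 51.8, 100.9]
tcp_rot: [3.142, -0.001, 0.049]
contact_force: [1.1, -0.1, -1.8]
grip_width: 20.6
finger_force: 30.0
```

Emit:
jog_arm(
  dp=[
    [0,0,0],
    [0,0,0],
  ],
  twist=[0,0],
)

```text
time: 25.98
tool_pos: [484.9, 53.4, 100.6]
tcp_rot: [-3.141, -0.001, 0.048]
contact_force: [0.3, 1.4, -2.5]
grip_width: 20.9
finger_force: 30.0
```

```bash
python3 - <<'E'
from h import *
o,P,R,w,im,d=look("w10","long_spanner")
print(o["grip_width"],o["finger_force"],o["contact_force"].round(2),o["moment"].round(2))
if d:
  for z in (40,44):
    mu,a,s0,s1,X=spanner(w,d,P,R,P[2]+z); e=mu+a*s1; print("tip ahead of TCP",(R.T@np.r_[e-P[:2],0]).round(1))
c=proj(w,[[575.35,-16.76,60],[575.35,-16.76,86]]).round(1); print(c)
u,v=c[0].astype(int); k=im[max(v-32,0):v+32,max(u-32,0):u+32]; print("origin",max(u-32,0),max(v-32,0))
a=cv2.resize(k,None,fx=9,fy=9,interpolation=cv2.INTER_CUBIC).astype(float)
b=np.clip((a-195)*4,0,255).astype(np.uint8); cv2.imwrite("pics/w10n.png",b)
E
```

```text
[484.9  53.4 100.6] yaw 2.78 q [-0.05  0.37  1.75  0.    1.02  1.47] t 25.975
20.910213029448794 29.994344115257263 [ 0.3   1.38 -2.51] [-0.02  0.24  0.01]
conf 0.81 mu [547.4  55.3] ang 3.07 ends [437.1  49.4] [603.8  58.4] len 166.9
tip ahead of TCP [119.    0.8  -0. ]
conf 0.81 mu [547.6  55.3] ang 3.07 ends [440.2  49.6] [602.7  58.3] len 162.7
tip ahead of TCP [117.8   0.8  -0. ]
[[354.1  84.2]
 [366.5  81.9]]
origin 322 52
```

View pics/w10n.png

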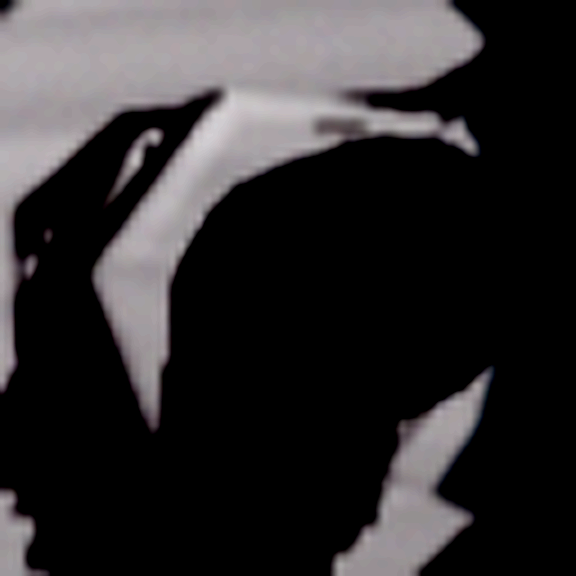

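The jam nut's top outline shows corners at crop (222,92) and (95,272), with a lower-left edge running to (155,430).

```bash
python3 - <<'E'
from h import *
from scipy.optimize import least_squares
w=dict(np.load("w10.npz"))
for c in((222,92),(95,272),(155,430),(475,150),(490,370),(470,518)):
    for z in (60.3,):
        q=onz(w,322+(c[0]+.5)/9-.5,52+(c[1]+.5)/9-.5,z)[:2]-[575.35,-16.76]; print(c,np.hypot(*q).round(1),np.degrees(np.arctan2(q[1],q[0])).round(1),q.round(1))
E
```

```text
(222, 92) 16.9 27.7 [14.9  7.8]
(95, 272) 16.4 86.9 [ 0.9 16.4]
(155, 430) 15.0 138.1 [-11.1  10. ]
(475, 150) 17.4 -48.4 [ 11.6 -13. ]
(490, 370) 17.6 -106.9 [ -5.1 -16.9]
(470, 518) 24.0 -134.8 [-16.9 -17. ]
```

Emit:
jog_arm(
  dp=[
    [-0.0183,0.0358,0],
    [-0.0183,0.0358,0],
    [-0.0183,0.0358,0],
    [-0.0183,0.0358,0],
    [0,0,0],
    [0,0,0],
    [0,0,0],
    [0,0,0],
  ],
  twist=[0,0,0,0,-7.7,-7.7,-7.8,0],
)

```text
time: 27.08
tool_pos: [419.0, -92.7, 100.0]
tcp_rot: [-3.142, -0.0, 0.454]
contact_force: [-0.4, -0.1, -1.8]
grip_width: 20.5
finger_force: 30.0
```

```bash
python3 - <<'E'
from h import *
o,P,R,w,im,d=look("w11","long_spanner")
print(o["contact_force"].round(2),o["moment"].round(2))
q=R.T@(np.array([575.35,-16.76,54.6])-P); print("post in tool",q.round(1))
for m in d[:1]:
    for z in (44,): spanner(w,[m],P,R,P[2]+z)
s=bot.camera_params("side"); bot.capture("side"); x=R[:,0]
pts=[P+[0,0,40.1]+x*k for k in(-107,0,124,147)]; print("pred side",proj(s,pts).round(0).tolist())
for m in bot.masks_of("side","long_spanner")[:1]:
    v,u=np.nonzero(m["pixels"]); print(m["confidence"],[(int(c),int(v[u==c].min()),int(v[u==c].max())) for c in np.unique(u)[::6]])
E
```

```text
[419.  -92.7 100. ] yaw 26.03 q [-0.4   0.27  1.9   0.    0.97  0.72] t 27.075
[-0.38 -0.09 -1.85] [-0.07  0.19 -0.04]
post in tool [173.8   0.4  45.4]
conf 0.66 mu [475.3 -66.6] ang 26.35 ends [ 379.  -114.3] [524.8 -42.1] len 162.7
pred side [[338.0, 156.0], [310.0, 160.0], [274.0, 166.0], [267.0, 167.0]]
0.78 [(263, 163, 165), (269, 160, 166), (275, 160, 169), (281, 160, 169), (287, 160, 166), (293, 160, 164), (299, 159, 163), (305, 158, 162), (318, 156, 160), (324, 155, 159), (330, 154, 158), (336, 154, 156)]
```

Emit:
jog_arm(
  dp=[
    [0,0.0003,0.03],
    [0,0,0.03],
    [0,0,0.017],
    [0,0,0.0083],
    [0,0,0],
  ],
  twist=[0,0,0,0,0],
)

```text
time: 27.9
tool_pos: [418.8, -93.7, 14.5]
tcp_rot: [-3.141, 0.0, 0.453]
contact_force: [0.6, 0.6, -2.3]
grip_width: 20.4
finger_force: 30.0
```

Emit:
jog_arm(
  dp=[
    [0.012,0,0],
    [0.01,0,0],
    [0.006,0,0],
    [0,0,0],
  ],
  twist=[0,0,0,0],
)

```text
time: 28.4
tool_pos: [444.7, -81.1, 14.7]
tcp_rot: [3.141, -0.001, 0.455]
contact_force: [0.4, 1.6, -1.8]
grip_width: 20.6
finger_force: 30.0
```

Emit:
jog_arm(
  dp=[
    [0.005,0,0],
    [0.005,0,0],
    [0,0,0],
  ],
  twist=[0,0,0],
)

```text
time: 28.78
tool_pos: [453.4, -76.9, 14.6]
tcp_rot: [3.142, -0.0, 0.454]
contact_force: [-0.3, 0.7, -2.9]
grip_width: 20.5
finger_force: 30.0
```

Emit:
jog_arm(
  dp=[
    [0.003,-0.0004,0],
    [0.003,0,0],
    [0,0,0],
  ],
  twist=[0,0,0],
)

```text
time: 29.15
tool_pos: [458.5, -74.0, 14.6]
tcp_rot: [3.141, -0.0, 0.454]
contact_force: [0.1, 1.0, -1.9]
grip_width: 20.2
finger_force: 30.0
```

Emit:
jog_arm(
  dp=[
    [0.002,0,0],
    [0.001,0,0],
    [0,0,0],
  ],
  twist=[0,0,0],
)

```text
time: 29.52
tool_pos: [461.0, -72.8, 14.6]
tcp_rot: [-3.142, -0.0, 0.454]
contact_force: [-0.3, 1.2, -2.1]
grip_width: 20.7
finger_force: 30.0
```

Emit:
jog_arm(
  dp=[
    [0.002,0,0],
    [0,0,0],
  ],
  twist=[0,0],
)

```text
time: 29.78
tool_pos: [462.9, -71.9, 14.6]
tcp_rot: [3.142, -0.0, 0.454]
contact_force: [-0.7, 1.3, -1.6]
grip_width: 20.6
finger_force: 30.0
```

Emit:
jog_arm(
  dp=[
    [0.001,0,0],
    [0,0,0],
  ],
  twist=[0,0],
)

```text
time: 30.02
tool_pos: [463.7, -71.4, 14.6]
tcp_rot: [-3.142, -0.0, 0.454]
contact_force: [-0.7, 0.8, -1.4]
grip_width: 20.5
finger_force: 30.0
```

Emit:
jog_arm(
  dp=[
    [0.001,0,0],
    [0,0,0],
  ],
  twist=[0,0],
)

```text
time: 30.28
tool_pos: [464.6, -71.0, 14.6]
tcp_rot: [-3.142, -0.0, 0.454]
contact_force: [-1.1, 0.9, -2.7]
grip_width: 20.8
finger_force: 30.0
```

Emit:
jog_arm(
  dp=[
    [0.001,0,0],
    [0,0,0],
  ],
  twist=[0,0],
)

```text
time: 30.52
tool_pos: [465.3, -70.6, 14.6]
tcp_rot: [-3.141, 0.0, 0.454]
contact_force: [-0.6, 1.0, -2.3]
grip_width: 20.3
finger_force: 30.0
```

Emit:
jog_arm(
  dp=[
    [0.001,0,0],
    [0,0,0],
  ],
  twist=[0,0],
)

```text
time: 30.78
tool_pos: [465.5, -70.2, 14.4]
tcp_rot: [-3.141, 0.001, 0.454]
contact_force: [-4.2, -2.8, -2.0]
grip_width: 20.2
finger_force: 30.0
```

```bash
python3 - <<'E'
from h import *
t=bot.camera_params("top"); o,P,R=tool(); print(P.round(1),o["contact_force"].round(1),o["moment"].round(2)); bot.capture("top"); x=R[:,0]
print("pred tip,jaw",proj(t,[P+[0,0,40]+x*k for k in(147,124)]).round(1).tolist(),"post",proj(t,[[575.35,-16.76,54],[575.35,-16.76,86]]).round(1).tolist())
for m in bot.masks_of("top","long_spanner")[:1]:
    v,u=np.nonzero(m["pixels"]); mu,a,s0,s1,X=pca(t,m["pixels"],P[2]+44); print(m["confidence"],"tip",(mu+a*s1).round(1),np.degrees(np.arctan2(a[1],a[0])).round(1),"along beyond post",((mu+a*s1-[575.35,-16.76])@x[:2]).round(1), "max along",((X-[575.35,-16.76])@x[:2]).max().round(1))
E
```

```text
[465.5 -70.2  14.4] [-4.2 -2.8 -2. ] [-0.47  0.88  0.06]
pred tip,jaw [[258.8, 190.8], [262.7, 198.1]] post [[263.0, 198.7], [263.2, 197.0]]
0.82 tip [588.6  -5.6] 27.3 along beyond post 16.8 max along 16.4
```

Fully home with light throat contact. Back off 0.7 mm and start turning clockwise on the arc (r = 122.7 mm).

Emit:
jog_arm(
  dp=[
    [-0.0007,0,0],
    [0.0003,-0.0086,0],
    [0.0003,-0.0086,0],
    [0,0,0],
  ],
  twist=[0,4,4,0],
)

```text
time: 31.38
tool_pos: [458.9, -54.1, 14.6]
tcp_rot: [-3.141, 0.0, 0.316]
contact_force: [-5.0, -1.2, -1.7]
grip_width: 20.1
finger_force: 30.0
```

```bash
cat >> h.py <<'E'
def torque():
    o,P,R=tool(); r=(P-np.array([575.35,-16.76,54]))/1000; F=o["contact_force"]; M=o["moment"]
    d=R.T@(r*1000); yaw=np.degrees(o["tcp_rot"][2])
    print("t",round(o["time"],2),"yaw",yaw.round(2),"turn",round(26.03-yaw,2),"P",P.round(1),"tool-frame post",(-d).round(2),"F",(R.T@F).round(1),"Mz",M[2].round(3),"rxF",(r[0]*F[1]-r[1]*F[0]).round(3),"TAU",(M[2]+r[0]*F[1]-r[1]*F[0]).round(3),"jaw",o["grip_width"].round(1))
E
python3 -c "
from h import *
torque()"
```

```text
Traceback (most recent call last):
  File "h.py", line 31, in torque
    print("t",round(o["time"],2),"yaw",yaw.round(2),"turn",round(26.03-yaw,2),"P",P.round(1),"tool-frame post",(-d).round(2),"F",(R.T@F).round(1),"Mz",M[2].round(3),"rxF",(r[0]*F[1]-r[1]*F[0]).round(3),"TAU",(M[2]+r[0]*F[1]-r[1]*F[0]).round(3),"jaw",o["grip_width"].round(1))
                                                                                                                                                                                                                                                          ^^^^^^^^^^^^^^^^^^^^^
AttributeError: 'float' object has no attribute 'round'
```

```bash
sed -i 's/o\["grip_width"\].round(1)/round(float(o["grip_width"]),1)/' h.py; python3 -c "
from h import *
torque()"
```

```text
t 31.38 yaw 18.09 turn 7.94 P [458.9 -54.1  14.6] tool-frame post [122.31   0.64 -39.42] F [-5.1 -0.4  1.7] Mz 0.062 rxF -0.051 TAU 0.011 jaw 20.1
```

Emit:
jog_arm(
  dp=[
    [-0.0008,0,0],
    [0.0003,-0.0086,0],
    [0,0,0],
  ],
  twist=[0,4,0],
)

```text
time: 31.75
tool_pos: [456.5, -46.5, 14.7]
tcp_rot: [3.141, -0.001, 0.246]
contact_force: [-2.5, 0.7, -1.9]
grip_width: 20.4
finger_force: 30.0
```

```bash
python3 -c "
from h import *
torque()"
```

```text
t 31.75 yaw 14.11 turn 11.92 P [456.5 -46.5  14.7] tool-frame post [122.52   0.15 -39.28] F [-2.2 -1.2  1.9] Mz 0.144 rxF -0.152 TAU -0.008 jaw 20.4
```

Emit:
jog_arm(
  dp=[
    [0.0003,-0.0086,0],
    [0,0,0],
  ],
  twist=[4,0],
)

```text
time: 32.0
tool_pos: [454.6, -38.2, 14.7]
tcp_rot: [3.141, -0.001, 0.177]
contact_force: [-2.5, 0.8, -2.8]
grip_width: 20.3
finger_force: 30.0
```

```bash
python3 -c "
from h import *
torque()"
```

```text
t 32.0 yaw 10.16 turn 15.87 P [454.6 -38.2  14.7] tool-frame post [122.62   0.23 -39.31] F [-2.4 -1.2  2.8] Mz 0.16 rxF -0.152 TAU 0.008 jaw 20.3
```

Emit:
jog_arm(
  dp=[
    [0.0003,-0.0086,0],
    [0,0,0],
  ],
  twist=[4,0],
)

```text
time: 32.25
tool_pos: [453.3, -29.7, 14.7]
tcp_rot: [3.142, -0.0, 0.108]
contact_force: [-3.1, -0.1, -2.0]
grip_width: 20.7
finger_force: 30.0
```

```bash
python3 -c "
from h import *
torque()"
```

```text
t 32.25 yaw 6.18 turn 19.85 P [453.3 -29.7  14.7] tool-frame post [122.74   0.31 -39.34] F [-3.1 -0.3  2. ] Mz 0.157 rxF -0.032 TAU 0.126 jaw 20.7
```

Emit:
jog_arm(
  dp=[
    [0.0003,-0.0086,0],
    [0,0,0],
  ],
  twist=[4,0],
)

```text
time: 32.5
tool_pos: [452.6, -21.1, 14.6]
tcp_rot: [3.142, -0.0, 0.038]
contact_force: [-3.0, -0.4, -1.9]
grip_width: 20.4
finger_force: 30.0
```

```bash
python3 -c "
from h import *
torque()"
```

```text
t 32.5 yaw 2.2 turn 23.83 P [452.6 -21.1  14.6] tool-frame post [122.8    0.36 -39.36] F [-3.   0.3  1.9] Mz 0.078 rxF 0.032 TAU 0.11 jaw 20.4
```

Emit:
jog_arm(
  dp=[
    [0.0003,-0.0086,0],
    [0,0,0],
  ],
  twist=[4,0],
)

```text
time: 32.75
tool_pos: [452.5, -12.6, 14.6]
tcp_rot: [-3.142, 0.0, -0.031]
contact_force: [-3.9, -0.1, -1.4]
grip_width: 20.3
finger_force: 30.0
```

```bash
python3 -c "
from h import *
torque()"
```

```text
t 32.75 yaw -1.79 turn 27.82 P [452.5 -12.6  14.6] tool-frame post [122.88   0.36 -39.4 ] F [-3.9  0.3  1.4] Mz 0.103 rxF 0.032 TAU 0.135 jaw 20.3
```

Emit:
jog_arm(
  dp=[
    [-0.0003,-0.0064,0],
    [0,0,0],
  ],
  twist=[3,0],
)

```text
time: 33.0
tool_pos: [452.8, -6.2, 14.7]
tcp_rot: [3.142, -0.001, -0.084]
contact_force: [-2.4, 0.6, -2.7]
grip_width: 20.2
finger_force: 30.0
```

```bash
python3 -c "
from h import *
torque()"
```

```text
t 33.0 yaw -4.81 turn 30.84 P [452.8  -6.2  14.7] tool-frame post [122.99   0.21 -39.31] F [-2.4 -0.4  2.7] Mz 0.103 rxF -0.044 TAU 0.059 jaw 20.2
```

Emit:
jog_arm(
  dp=[
    [0.0002,-0.0064,0],
    [0,0,0],
  ],
  twist=[3,0],
)

```text
time: 33.25
tool_pos: [453.5, 0.1, 14.7]
tcp_rot: [3.141, -0.0, -0.136]
contact_force: [-1.7, -0.6, -2.2]
grip_width: 20.5
finger_force: 30.0
```

```bash
python3 -c "
from h import *
torque()"
```

```text
t 33.25 yaw -7.81 turn 33.84 P [4.535e+02 1.000e-01 1.470e+01] tool-frame post [ 1.2304e+02  1.1000e-01 -3.9330e+01] F [-1.6  0.8  2.2] Mz 0.077 rxF 0.105 TAU 0.182 jaw 20.5
```

Emit:
jog_arm(
  dp=[
    [0.0002,-0.0064,0],
    [0,0,0],
  ],
  twist=[3,0],
)

```text
time: 33.5
tool_pos: [454.5, 6.5, 14.7]
tcp_rot: [-3.142, -0.0, -0.189]
contact_force: [-1.1, -1.9, -2.0]
grip_width: 20.2
finger_force: 30.0
```

```bash
python3 -c "
from h import *
torque()"
```

```text
t 33.5 yaw -10.83 turn 36.86 P [454.5   6.5  14.7] tool-frame post [ 1.2307e+02  1.0000e-01 -3.9350e+01] F [-0.7  2.   2. ] Mz 0.117 rxF 0.251 TAU 0.368 jaw 20.2
```

Emit:
jog_arm(
  dp=[
    [0.0001,-0.0043,0],
    [0,0,0],
  ],
  twist=[2,0],
)

```text
time: 33.75
tool_pos: [455.3, 10.6, 14.6]
tcp_rot: [3.142, -0.0, -0.224]
contact_force: [-1.0, -0.8, -1.7]
grip_width: 20.5
finger_force: 30.0
```

```bash
python3 -c "
from h import *
torque()"
```

```text
t 33.75 yaw -12.85 turn 38.88 P [455.3  10.6  14.6] tool-frame post [ 1.2313e+02  1.0000e-02 -3.9380e+01] F [-0.8  1.   1.7] Mz 0.084 rxF 0.12 TAU 0.204 jaw 20.5
```

Emit:
jog_arm(
  dp=[
    [0.0002,-0.0064,0],
    [0,0,0],
  ],
  twist=[3,0],
)

```text
time: 34.0
tool_pos: [456.9, 16.9, 14.6]
tcp_rot: [3.142, -0.0, -0.277]
contact_force: [-2.0, -0.1, -1.4]
grip_width: 20.8
finger_force: 30.0
```

```bash
python3 -c "
from h import *
torque()"
```

```text
t 34.0 yaw -15.84 turn 41.87 P [456.9  16.9  14.6] tool-frame post [ 1.2313e+02  8.0000e-02 -3.9360e+01] F [-1.9  0.7  1.4] Mz 0.087 rxF 0.082 TAU 0.169 jaw 20.8
```

Emit:
jog_arm(
  dp=[
    [0.0002,-0.0064,0],
    [0,0,0],
  ],
  twist=[3,0],
)

```text
time: 34.25
tool_pos: [458.8, 23.0, 14.6]
tcp_rot: [-3.142, -0.0, -0.329]
contact_force: [-1.7, -0.9, -3.3]
grip_width: 20.7
finger_force: 30.0
```

```bash
python3 -c "
from h import *
torque()"
```

```text
t 34.25 yaw -18.85 turn 44.88 P [458.8  23.   14.6] tool-frame post [ 1.2317e+02  1.0000e-02 -3.9400e+01] F [-1.4  1.4  3.3] Mz 0.09 rxF 0.172 TAU 0.261 jaw 20.7
```

Emit:
jog_arm(
  dp=[
    [0.0002,-0.0064,0],
    [0,0,0],
  ],
  twist=[3,0],
)

```text
time: 34.5
tool_pos: [460.9, 28.9, 14.6]
tcp_rot: [3.141, 0.0, -0.381]
contact_force: [-1.4, -1.2, -2.8]
grip_width: 20.7
finger_force: 30.0
```

```bash
cat >> h.py <<'E'
def avg(n=4):
    T=[];L=[]
    for i in range(n):
        o,P,R=tool(); r=(P-np.array([575.35,-16.76,54]))/1000; F=o["contact_force"]; M=o["moment"]
        T.append(M[2]+r[0]*F[1]-r[1]*F[0]); L.append((R.T@F)[:2])
        im=bot.capture("top")
    print("t",round(o["time"],2),"turn",(26.03-np.degrees(o["tcp_rot"][2])).round(2),"TAU",np.mean(T).round(3),np.round(T,2),"Fx,y",np.mean(L,0).round(1),"post",(-(R.T@r*1000)).round(1)[:2])
    t=bot.camera_params("top")
    for m in bot.masks_of("top","short_spanner")[:1]:
        mu,a,s0,s1,X=pca(t,m["pixels"],38); s=(X-mu)@a
        q=X[((X-[575.35,-16.76])@[-.1168,.9932])>60]; c=q.mean(0)-[575.35,-16.76]; print("short conf",round(m["confidence"],2),"handle dir",np.degrees(np.arctan2(c[1],c[0])).round(2),len(q))
E
python3 -c "
from h import *
avg()"
```

```text
t 34.65 turn 47.92 TAU 0.349 [0.35 0.41 0.38 0.26] Fx,y [-1.2  1.8] post [123.2  -0.3]
short conf 0.87 handle dir 95.15 340
```

Emit:
jog_arm(
  dp=[
    [0.0002,-0.0064,0],
    [0,0,0],
  ],
  twist=[3,0],
)

```text
time: 35.0
tool_pos: [463.5, 35.0, 14.6]
tcp_rot: [3.141, 0.0, -0.435]
contact_force: [-3.0, -2.3, -1.9]
grip_width: 20.8
finger_force: 30.0
```

```bash
python3 -c "
from h import *
avg()"
```

```text
t 35.15 turn 50.96 TAU 0.461 [0.51 0.53 0.41 0.39] Fx,y [-1.9  2.8] post [123.2  -0.3]
short conf 0.86 handle dir 94.73 334
```

Emit:
jog_arm(
  dp=[
    [0.0003,-0.0086,0],
    [0,0,0],
  ],
  twist=[4,0],
)

```text
time: 35.5
tool_pos: [467.5, 42.8, 14.6]
tcp_rot: [3.142, 0.0, -0.505]
contact_force: [-3.1, -1.8, -2.7]
grip_width: 20.2
finger_force: 30.0
```

```bash
python3 -c "
from h import *
avg(5)"
```

```text
t 35.7 turn 54.96 TAU 0.473 [0.47 0.46 0.51 0.47 0.45] Fx,y [-2.   2.9] post [123.2  -0.3]
short conf 0.76 handle dir 94.44 360
```

Emit:
jog_arm(
  dp=[
    [0.0003,-0.0086,0],
    [0,0,0],
  ],
  twist=[4,0],
)

```text
time: 36.05
tool_pos: [471.8, 50.2, 14.5]
tcp_rot: [3.141, 0.0, -0.574]
contact_force: [-3.3, -0.9, -2.2]
grip_width: 20.5
finger_force: 30.0
```

```bash
python3 -c "
from h import *
avg(5)"
```

```text
t 36.25 turn 58.97 TAU 0.485 [0.36 0.48 0.53 0.52 0.53] Fx,y [-1.8  3.4] post [123.2  -0.3]
short conf 0.85 handle dir 94.43 254
```

Emit:
jog_arm(
  dp=[
    [0.0003,-0.0086,0],
    [0,0,0],
  ],
  twist=[4,0],
)

```text
time: 36.6
tool_pos: [476.7, 57.2, 14.5]
tcp_rot: [3.141, 0.0, -0.644]
contact_force: [-3.5, -1.6, -2.1]
grip_width: 20.6
finger_force: 30.0
```

```bash
python3 -c "
from h import *
avg(6)"
```

```text
t 36.85 turn 62.98 TAU 0.528 [0.48 0.52 0.64 0.59 0.54 0.4 ] Fx,y [-2.2  3.7] post [123.3  -0.3]
short conf 0.53 handle dir 94.45 169
```

Emit:
jog_arm(
  dp=[
    [0.0003,-0.0086,0],
    [0,0,0],
  ],
  twist=[4,0],
)

```text
time: 37.2
tool_pos: [482.1, 63.9, 14.5]
tcp_rot: [3.141, 0.0, -0.714]
contact_force: [-4.7, -1.6, -1.6]
grip_width: 20.2
finger_force: 30.0
```

```bash
python3 -c "
from h import *
avg(6)"
```

```text
t 37.45 turn 66.99 TAU 0.534 [0.57 0.59 0.6  0.45 0.5  0.5 ] Fx,y [-2.5  3.9] post [123.2  -0.4]
short conf 0.67 handle dir 92.1 81
```

Emit:
jog_arm(
  dp=[
    [0.0003,-0.0086,0],
    [0,0,0],
  ],
  twist=[4,0],
)

```text
time: 37.8
tool_pos: [488.0, 70.2, 14.5]
tcp_rot: [3.141, 0.0, -0.784]
contact_force: [-5.3, -2.4, -2.0]
grip_width: 20.4
finger_force: 30.0
```

```bash
python3 -c "
from h import *
avg(8)"
```

```text
t 38.15 turn 70.94 TAU 0.617 [0.75 0.61 0.53 0.55 0.67 0.58 0.75 0.5 ] Fx,y [-2.5  4.6] post [123.2  -0.3]
short conf 0.65 handle dir nan 0h.py:42: RuntimeWarning: Mean of empty slice.
  q=X[((X-[575.35,-16.76])@[-.1168,.9932])>60]; c=q.mean(0)-[575.35,-16.76]; print("short conf",round(m["confidence"],2),"handle dir",np.degrees(np.arctan2(c[1],c[0])).round(2),len(q))
  ret = um.true_divide(
```

Emit:
jog_arm(
  dp=[
    [0.0003,-0.0086,0],
    [0,0,0],
  ],
  twist=[4,0],
)

```text
time: 38.5
tool_pos: [494.1, 76.1, 14.5]
tcp_rot: [3.141, 0.0, -0.853]
contact_force: [-5.7, -2.7, -1.8]
grip_width: 20.4
finger_force: 30.0
```

```bash
python3 -c "
from h import *
avg(8)"
```

```text
t 38.85 turn 74.9 TAU 0.659 [0.74 0.64 0.62 0.63 0.7  0.62 0.63 0.71] Fx,y [-2.2  5. ] post [123.2  -0.4]
short conf 0.53 handle dir 131.33 143
```

Emit:
jog_arm(
  dp=[
    [0.0003,-0.0086,0],
    [0,0,0],
  ],
  twist=[4,0],
)

```text
time: 39.2
tool_pos: [500.8, 81.4, 14.4]
tcp_rot: [3.141, 0.0, -0.923]
contact_force: [-5.0, -2.2, -2.7]
grip_width: 20.7
finger_force: 30.0
```

```bash
python3 -W ignore -c "
from h import *
avg(10)"
```

```text
t 39.65 turn 78.87 TAU 0.692 [0.62 0.81 0.66 0.68 0.74 0.71 0.63 0.61 0.81 0.65] Fx,y [-2.1  5.4] post [123.3  -0.4]
short conf 0.6 handle dir nan 0
```

Emit:
jog_arm(
  dp=[
    [0.0001,-0.0043,0],
    [0,0,0],
  ],
  twist=[2,0],
)

```text
time: 40.0
tool_pos: [504.0, 83.7, 14.4]
tcp_rot: [3.141, 0.001, -0.957]
contact_force: [-5.2, -2.0, -1.7]
grip_width: 20.3
finger_force: 30.0
```

```bash
python3 -W ignore -c "
from h import *
avg(8)"
```

```text
t 40.35 turn 80.87 TAU 0.775 [0.71 0.74 0.82 0.77 0.75 0.79 0.81 0.81] Fx,y [-1.6  5.8] post [123.3  -0.6]
short conf 0.61 handle dir nan 0
```

Emit:
jog_arm(
  dp=[
    [0.0002,0.0064,0],
    [0.0001,0.0043,0],
    [0,0,0],
  ],
  twist=[-3,-2,0],
)

```text
time: 40.83
tool_pos: [496.4, 77.7, 14.8]
tcp_rot: [-3.14, 0.0, -0.872]
contact_force: [-3.6, 1.8, -2.5]
grip_width: 20.4
finger_force: 30.0
```

```bash
python3 -W ignore -c "
from h import *
avg(3)"
```

```text
t 40.92 turn 76.01 TAU 0.024 [ 0.16 -0.13  0.05] Fx,y [-3.9  0.8] post [123.1   0.3]
short conf 0.44 handle dir 55.59 828
```

Tightened to about 0.74–0.77 N m and unloaded. Pull the long spanner straight back.

Emit:
jog_arm(
  dp=[
    [-0.001,0.0022,0],
    [-0.004,0,0],
    [-0.006,0,0],
    [0,0,0],
  ],
  twist=[-1,0,0,0],
)

```text
time: 41.52
tool_pos: [493.4, 81.2, 16.4]
tcp_rot: [-3.135, -0.011, -0.854]
contact_force: [9.7, -14.3, -3.6]
grip_width: 20.2
finger_force: 30.0
```

Emit:
jog_arm(
  dp=[
    [-0.01,0,0],
    [-0.012,0,0],
    [-0.015,0,0],
    [-0.015,0,0],
    [0,0,0],
  ],
  twist=[0,0,0,0,0],
)

```text
time: 42.15
tool_pos: [452.1, 124.6, 14.6]
tcp_rot: [3.141, 0.0, -0.853]
contact_force: [-0.1, 0.3, -1.8]
grip_width: 20.2
finger_force: 30.0
```

Emit:
jog_arm(
  dp=[
    [0,0,-0.03],
    [0,0,-0.055],
    [-0.0254,-0.0394,0],
    [-0.0254,-0.0394,0],
    [-0.0254,-0.0394,0],
    [-0.0254,-0.0394,0],
    [0,0,0],
    [0,0,0],
    [0,0,0],
  ],
  twist=[0,0,0,0,0,0,-8.6,-8.6,-8.6],
)

```text
time: 43.28
tool_pos: [505.4, 303.8, 99.3]
tcp_rot: [3.141, 0.0, -0.399]
contact_force: [0.4, 0.6, -3.0]
grip_width: 20.1
finger_force: 30.0
```

Emit:
jog_arm(
  dp=[
    [0,0,0],
    [0,0,0],
    [0,0,0],
    [0,0,0.04],
    [0,0,0.05],
    [0,0,0.03],
    [0,0,0],
  ],
  twist=[-8.6,-8.6,-8.6,0,0,0,0],
)

```text
time: 44.15
tool_pos: [503.6, 302.8, -22.8]
tcp_rot: [3.14, 0.005, 0.046]
contact_force: [-0.1, 0.3, -2.7]
grip_width: 20.6
finger_force: 30.0
```

Emit:
jog_arm(
  dp=[
    [0,0,0.008],
    [0,0,0.003],
    [0,0,0.002],
    [0,0,0],
  ],
  twist=[0,0,0,0],
)

```text
time: 44.65
tool_pos: [505.6, 303.7, -32.9]
tcp_rot: [-3.141, -0.001, 0.046]
contact_force: [0.6, -0.3, -1.3]
grip_width: 20.1
finger_force: 30.0
```

Emit:
jog_arm(
  dp=[
    [0,0,0.001],
    [0,0,0],
  ],
  twist=[0,0],
)

```text
time: 44.9
tool_pos: [505.6, 303.6, -34.2]
tcp_rot: [-3.141, -0.0, 0.046]
contact_force: [0.4, -0.6, -2.0]
grip_width: 20.2
finger_force: 30.0
```

Emit:
jog_arm(
  dp=[
    [0,0,0.001],
    [0,0,0.0005],
    [0,0,0],
  ],
  twist=[0,0,0],
)

```text
time: 45.28
tool_pos: [505.5, 303.6, -35.8]
tcp_rot: [-3.141, -0.0, 0.046]
contact_force: [0.5, 0.4, -0.5]
grip_width: 20.3
finger_force: 30.0
```

Emit:
jog_arm(
  dp=[
    [0,0,0],
    [0,0,0],
    [0,0,0],
    [0,0,-0.04],
    [0,0,-0.06],
    [0,0,-0.06],
    [0,0,0],
  ],
  twist=[0,0,0,0,0,0,0],
  jaw=0.05,
)

```text
time: 46.15
tool_pos: [508.5, 305.0, 129.9]
tcp_rot: [-3.137, -0.011, 0.046]
contact_force: [0.3, -0.2, -1.7]
grip_width: 49.9
finger_force: 0.0
```

```bash
python3 -W ignore - <<'E'
from h import *
o,P,R,w,im,d=look("w20","long_spanner"); 
for m in d[:1]: spanner(w,[m],P,R,8)
t=bot.camera_params("top"); tp=bot.capture("top"); cv2.imwrite("pics/top20.png",tp)
m=bot.masks_of("top","short_spanner")[0]; mu,a,s0,s1,X=pca(t,m["pixels"],38); c=X[((X-[575.35,-16.76])@[-.1168,.9932])>60].mean(0)-[575.35,-16.76]
print("short",m["confidence"],(mu+a*s0).round(),(mu+a*s1).round(),"dir",np.degrees(np.arctan2(c[1],c[0])).round(1))
print("flask",[(k["bbox"],k["confidence"]) for k in bot.find_in("top","gel_flask")])
sd=bot.capture("side"); 
cv2.imwrite("pics/fin.png",np.hstack([cv2.resize(tp[120:270,120:320],(600,450))[:, :400],cv2.resize(sd[170:310,190:330],(400,450))]))
E
```

```text
[508.5 305.  129.9] yaw 2.62 q [0.41 0.51 1.43 0.   1.2  1.94] t 46.15
conf 0.61 mu [555.6 303.9] ang 1.97 ends [416.1 299.1] [653.4 307.3] len 237.5
short 0.93 [561. 163.] [575. -37.] dir 95.1
flask [([201.2, 130.8, 17.1, 19.8], 0.76), ([195.8, 165.1, 16.6, 16.1], 0.61), ([165.3, 150.2, 14.2, 16.9], 0.52)]
```

View pics/fin.png

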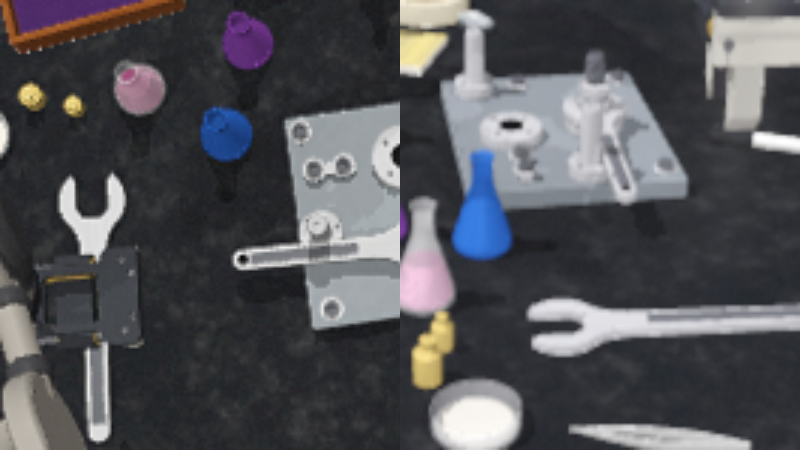

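The final picture shows the short spanner on the nut with its handle against the pillar (320,250). The long spanner lies flat on the bench at (95,300) and the pink flask is standing at (138,90). Handing in.

```bash
python3 -c "
from plant import bot
print(bot.close_job())"
```

```text
the job is handed in; nothing more can be done
None
```

I handed the job in at about 46 s: the jam nut is tightened to about 0.75 N m (about 20° past seating, judged from noisy torque readings), the short spanner is still on its nut against the pillar, the long spanner lies flat on the bench and the flask is standing; I did not re-measure either nut's angle afterwards.

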